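# Put the sockets back in the rack by size

### The job

Stand the four loose steel sockets upright in the wooden rack, one to each bay and open end up as they are now, in order of size: the largest in the bay nearest the bench vice, then the next, down to the smallest in the bay farthest from the vice. Leave the tin and the tape measure where they stand, and let go of everything at the end.

Things in the scene. Friction and masses are not known exactly. Their poses are not given: they have to be found in the camera images.
- socket_a: the largest of four plain steel deep sockets: an upright round cylinder 46 mm in diameter and 72 mm tall with an open hexagonal mouth on top; the lower third is slightly narrower. It stands on its closed end. Origin at the centre of its underside, z up; its yaw has no meaning. Weighs 0.08 to 0.65 kg.
- socket_b: the second largest of four plain steel deep sockets: an upright round cylinder 39 mm in diameter and 66 mm tall with an open hexagonal mouth on top; the lower third is slightly narrower. It stands on its closed end. Origin at the centre of its underside, z up; its yaw has no meaning. Weighs 0.08 to 0.65 kg.
- socket_c: the third largest of four plain steel deep sockets: an upright round cylinder 32 mm in diameter and 60 mm tall with an open hexagonal mouth on top; the lower third is slightly narrower. It stands on its closed end. Origin at the centre of its underside, z up; its yaw has no meaning. Weighs 0.08 to 0.65 kg.
- socket_d: the smallest of four plain steel deep sockets: an upright round cylinder 25 mm in diameter and 54 mm tall with an open hexagonal mouth on top; the lower third is slightly narrower. It stands on its closed end. Origin at the centre of its underside, z up; its yaw has no meaning. Weighs 0.08 to 0.65 kg.
- rack: shallow wooden rack fixed to the bench, 74 (x) by 281 mm (y): four equal open bays, each 64 mm square inside, in a row along its y axis. Bay centres at x = 0, y = -103.5, -34.5, +34.5 and +103.5 mm in the rack frame. Bay floors 6 mm and wall tops 14 mm above the bench; walls 5 mm thick. Origin at the centre of its underside, on the bench; z up; row within 0.2 rad of world y.
- vice: blue steel bench vice (about 150 mm wide, 160 mm tall) fixed on the bench beyond one end of the rack, sometimes the left, sometimes the right; a red toolbox stands beyond the other end. Origin at the centre of its round foot, on the bench.
- tin: closed plain metal tin, a loose upright cylinder 60 mm in diameter and 80 mm tall, standing among the sockets, not part of the job. Origin at the centre of its underside.
- tape: tape measure, a loose yellow and black rounded block about 40 (x) by 74 (y) by 60 mm tall, standing among the sockets, not part of the job. Origin at the centre of its underside.
There are look-alikes about, which are no part of the job. Leave any turquoise look-alike of the socket_c alone.

How it is judged (in metres and radians):
At the end, for the whole second after the job is handed in: Each socket stands upright (within 0.1 rad) on the floor of its own bay (underside 2 to 10 mm above the rack's underside), its axis within 22 mm of the bay centre along each rack axis, largest to smallest starting at the vice's end of the rack, released and at rest (((y of vice in the frame of rack above 0 m and y of socket_a in the frame of rack between 0.0815 and 0.1255 m and y of socket_b in the frame of rack between 0.0125 and 0.0565 m and y of socket_c in the frame of rack between -0.0565 and -0.0125 m and y of socket_d in the frame of rack between -0.1255 and -0.0815 m) or (y of vice in the frame of rack below 0 m and y of socket_a in the frame of rack between -0.1255 and -0.0815 m and y of socket_b in the frame of rack between -0.0565 and -0.0125 m and y of socket_c in the frame of rack between 0.0125 and 0.0565 m and y of socket_d in the frame of rack between 0.0815 and 0.1255 m)) and x of socket_a in the frame of rack between -0.022 and 0.022 m and z of socket_a in the frame of rack between 0.002 and 0.01 m and angle between each of socket_a, socket_b, socket_c, socket_d's own z axis and vertical below 0.1 rad and linear speed of each of socket_a, socket_b, socket_c, socket_d below 0.02 m/s and angular speed of each of socket_a, socket_b, socket_c, socket_d below 0.2 rad/s and x of socket_b in the frame of rack between -0.022 and 0.022 m and z of socket_b in the frame of rack between 0.002 and 0.01 m and x of socket_c in the frame of rack between -0.022 and 0.022 m and z of socket_c in the frame of rack between 0.002 and 0.01 m and x of socket_d in the frame of rack between -0.022 and 0.022 m and z of socket_d in the frame of rack between 0.002 and 0.01 m); the robot touches nothing.
It fails at once if the tin or the tape measure is shifted by more than 30 mm (distance of any of tin, tape from where it was at the start of the episode above 0.03 m).
It also fails if it takes over 112 s, if anything falls off the work surface, if the arm or the gripper's body presses on something with over 40 N, if the wrist force passes 120 N, or if a joint passes its speed limit or range.

### The arm

A 7-joint arm with a two-finger parallel gripper is mounted at the origin on the work surface. World frame = base frame: x ahead of the robot, y to its left, z up, the work surface at z = 0. Lengths are in mm, angles in rad, forces in N, time in s.
With the tool pointing down it reaches from about 400 to 875 mm from the base axis. Payload 4.4 kg.
Tool frame: the origin (TCP) lies midway between the tips of the shut fingers; the grasp point (between the pads) lies 19 mm behind it (ctrl.grip_depth is the distance from the TCP to the grasp point, in mm); z points along the fingers, y is the direction in which the jaws open and shut (so a half turn about z gives the same grasp; the last joint's range is limited). The gripper opens to 85 mm and grips with 20 to 120 N. Pads are 22 mm wide; open, the fingers measure 114 mm over their backs; the gripper's body (76 mm by 85 mm) begins 54 mm behind the grasp point. The pads swing forward as they close: fully open they stand 13 mm farther back than shut.
Start: joints at [-1.299, 0.628, 0.038, 1.517, -0.027, 0.996, -0.02], TCP at [215.394, 613.289, 196.713] pointing down, gripper open.
Joint ranges: [-3.06, 3.06], [-0.37, 2.12], [-1.25, 1.32], [0.18, 2.47], [-1.1, 4.24], [0.23, 1.98], [-2.94, 2.94]. Speed limits (rad/s): [2.57, 2.57, 3.14, 3.14, 3.14, 3.14, 3.14].

### API

Orientations are given as [roll, pitch, yaw] about the fixed x, y, z axes, in that order (R = Rz(yaw) Ry(pitch) Rx(roll)).
In Python, from cell import ctrl, get_image gives the robot as it stands.
- The arm moves only by the tool arm_command, never from a script. Its argument "plan" is a list of rows, each an object of numbers: "rx", "ry", "rz": the turn, a rotation vector about the tool's x, y, z in rad; "x", "y", "z": the shift along the tool's x, y, z in cm; "jaw": the finger opening in cm, from 0 to 8.54. In form: [{"rx": .., "ry": .., "rz": .., "x": .., "y": .., "z": .., "jaw": ..}, ...]. A call has 1 to 10 rows; each row is the pose to reach, as a shift and turn from the pose measured when the call began, along the tool's axes at that moment; what a row does not reach only later rows make up. A row lasts 1/12 s, in which the tool goes at most 41.7 mm and 7.16 degrees, less where a joint would pass 70% of its speed; a pose out of reach is approached as far as the arm can. A call with a gripper value outside its range is refused whole. The fingers move at their own pace and stop on an object; the grip force is fixed at half the most. Time passes only in rows, so rows that repeat a pose let the fingers close. It gives the time, the measured TCP pose, the force and the opening at its end, in the units of the state.
- ctrl.read_state(): the state, without advancing time (a new reading comes with each control period).
- get_image(name): name is "scene" or "top" or "wrist"; returns a dict with "frame" (384x512x3 uint8, red, green, blue), "fovy" (degrees; the focal length in pixels is half the picture's height over the tangent of half this angle, whatever the lens; pixels are square), "cx", "cy" (the principal point, pixels), "R" (3x3) and "t" (3): a world point X has camera coordinates R X + t. Camera axes: x right, y down, z forward; pixel columns grow to the right and rows downward; lengths in mm; the calibration is good to about 2 mm. A picture is of the moment at which its call begins. There is no depth.
- ctrl.finish_job(): hands the job in, once; it reports no verdict.
The state is a dict: "clock": time; "qpos": joint angles; "qd": joint speeds; "tau": joint torques, N m; "eef_pos": TCP position; "tool_rot": TCP orientation; "force": force on the tool from outside, world axes, zero at the start; "torque": the same for the moment, N m; "width": finger opening in mm.
Only numpy, scipy, OpenCV 4.12 (cv2) and the standard library are available. Lean on these libraries where they do the work, as an engineer would, in place of code of your own. Each camera call takes 0.05 s, during which the arm holds its last target.

## Working session

There is one attempt and no reset: what is moved stays moved. The work goes in short steps, Python scripts to look and compute and a tool call to move; the robot and the scene stay as the last step left them, time stands still between calls to the robot, and variables do not carry over. Pictures are saved under pics/ and viewed, and the job is handed in when it is done.

Besides the shell and the picture viewer there is one more tool, called after ">>>" as name([rows], argument=value, ...), one row to a line, values as JSON. arm_command: Moves the arm, as the interface text tells. Its arguments: {"type":"object","properties":{"plan":{"type":"array","items":{"type":"object","properties":{"rx":{"type":"number"},"ry":{"type":"number"},"rz":{"type":"number"},"x":{"type":"number"},"y":{"type":"number"},"z":{"type":"number"},"jaw":{"type":"number"}}}}},"required":["plan"]}

```bash
ls; mkdir -p pics; python3 - <<'E'
from cell import ctrl,get_image
import cv2
for n in ["scene","top","wrist"]:
    d=get_image(n); cv2.imwrite(f"pics/{n}0.png",d["frame"][:,:,::-1]); print(n,d["fovy"],d["cx"],d["cy"],d["R"],d["t"])
print(ctrl.read_state(), ctrl.grip_depth)
E
```

```text
pics
scene 56.959634439994794 253.2264746339617 193.99369429023443 [[-0.05089013  0.99862807  0.01233567]
 [ 0.65199938  0.04257714 -0.75702311]
 [-0.75650975 -0.03048216 -0.65327164]] [   5.35595217 -283.15379908 1488.20489366]
top 56.107657718058974 258.0895081797713 190.02517214986005 [[ 2.57040162e-02 -9.99662754e-01  3.69896627e-03]
 [-9.84619791e-01 -2.59565142e-02 -1.72771890e-01]
 [ 1.72809635e-01  7.98856065e-04 -9.84954919e-01]] [8.90496978e-01 5.20620931e+02 1.09985192e+03]
wrist 71.32820835254145 260.4857241937467 191.42218465772638 [[ 3.31339598e-01  9.43511309e-01 -6.92955816e-04]
 [ 9.03187170e-01 -3.16966093e-01  2.89457133e-01]
 [ 2.72886435e-01 -9.65344789e-02 -9.57190727e-01]] [-648.88839501  -37.24887598  378.94371335]
{'clock': 0.15, 'qpos': array([-1.2987903 ,  0.62911522,  0.03845519,  1.51813184, -0.02699786,
        0.99632579, -0.02000741]), 'qd': array([ 3.96468778e-04, -3.87734532e-03, -9.34838713e-05, -4.57893314e-03,
       -2.14516764e-03, -1.05019688e-03, -1.06506628e-03]), 'tau': array([ 2.18056019e-03, -5.63796651e+01,  1.22813959e+00, -1.93649644e+01,
        1.12033120e-02,  7.42170378e-03,  9.63322009e-07]), 'eef_pos': array([215.21995948, 612.77439428, 196.01453625]), 'tool_rot': array([-3.14013048e+00,  1.18998675e-05,  2.80377505e+00]), 'force': array([ 0.86302979, -0.44903482, -0.08400242]), 'torque': array([ 0.03406199,  0.00929058, -0.00458231]), 'width': 85.36477558445571} 18.700000000000003
```

View pics/scene0.png

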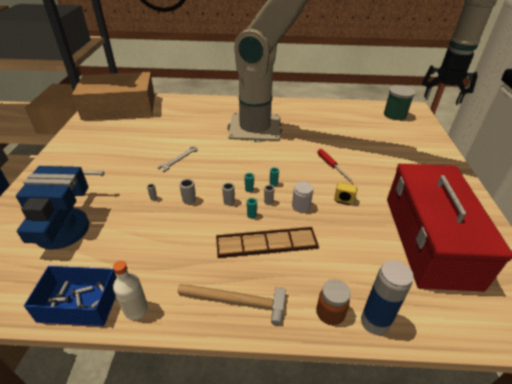

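View pics/top0.png

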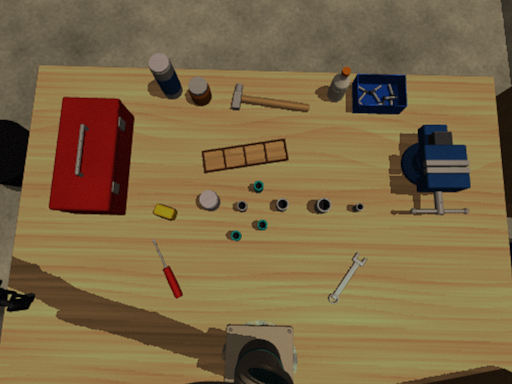

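View pics/wrist0.png

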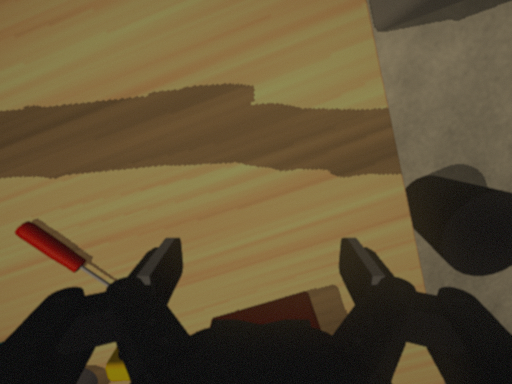

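The four grey sockets are in the top view at about (322,205), (281,204), (242,206) and (358,208). Three turquoise look-alikes sit at (258,186), (262,225) and (236,235). The tin is at (208,200), the tape at (165,212), the rack at (245,155) and the vice on the right, which is -y. Next I'll look at an enlarged crop.

```bash
python3 - <<'E'
from cell import ctrl,get_image
import cv2
d=get_image("top"); f=d["frame"][:,:,::-1]
cv2.imwrite("pics/topc.png",cv2.resize(f[130:250,180:380],None,fx=4,fy=4,interpolation=cv2.INTER_CUBIC))
d=get_image("scene"); f=d["frame"][:,:,::-1]
cv2.imwrite("pics/scc.png",cv2.resize(f[150:270,140:340],None,fx=4,fy=4,interpolation=cv2.INTER_CUBIC))
E
```

```text
(no output)
```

View pics/topc.png

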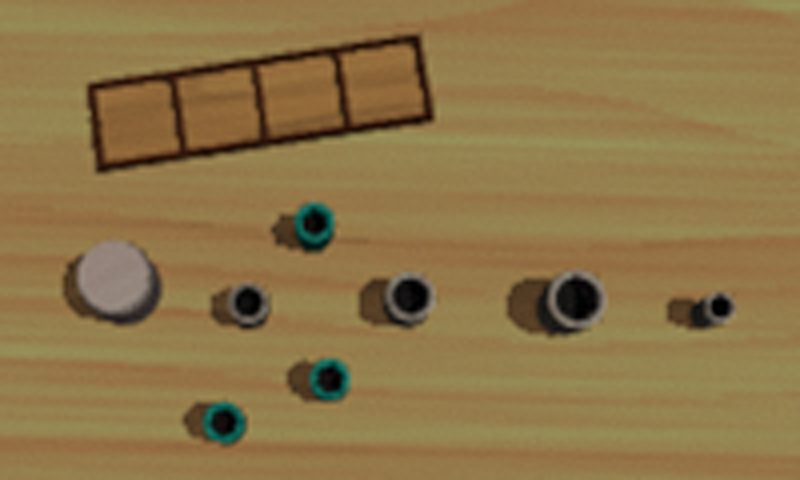

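View pics/scc.png

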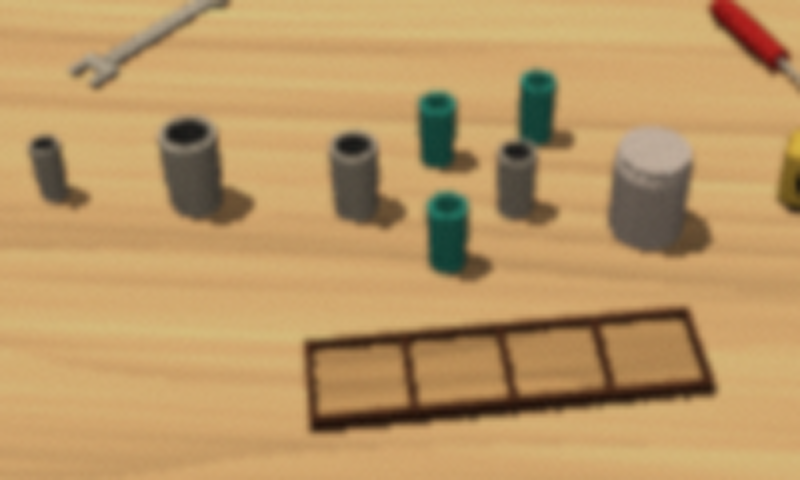

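The crop confirms four plain grey sockets and three turquoise ones, with sizes ranked as I read them. Now the measurements, using rims, rack corners and both views.

```bash
cat > h.py <<'E'
import numpy as np
def ray(d,u,v):
    f=192/np.tan(np.radians(d["fovy"])/2); R=np.array(d["R"]);t=np.array(d["t"])
    return -R.T@t, R.T@np.array([(u-d["cx"])/f,(v-d["cy"])/f,1])
def plane(d,u,v,z):
    o,r=ray(d,u,v); return (o+r*(z-o[2])/r[2])
def tri(d1,p1,d2,p2):
    A=[];b=[]
    o1,r1=ray(d1,*p1);o2,r2=ray(d2,*p2)
    s=np.linalg.lstsq(np.c_[r1,-r2],o2-o1,rcond=None)[0]
    P,Q=o1+s[0]*r1,o2+s[1]*r2
    return (P+Q)/2,np.linalg.norm(P-Q)
def proj(d,X):
    f=192/np.tan(np.radians(d["fovy"])/2); c=np.array(d["R"])@X+d["t"]; return c[0]/c[2]*f+d["cx"],c[1]/c[2]*f+d["cy"]
E
python3 - <<'E'
from cell import ctrl,get_image
from h import *
np.set_printoptions(precision=1,suppress=True)
T=get_image("top");S=get_image("scene")
tt=lambda p:((p[0]+.5)/4-.5+180,(p[1]+.5)/4-.5+130)
ss=lambda p:((p[0]+.5)/4-.5+140,(p[1]+.5)/4-.5+150)
for n,p,q,z in [("a",(576,299),(188,131),72),("b",(409,298),(354,144),66),("c",(248,303),(516,150),60),("d",(719,307),(44,143),54),("tin",(115,279),(652,152),80),
  ("t1",(315,224),(448,203),60),("t2",(330,379),(437,102),60),("t3",(223,422),(538,79),60)]:
    print(n,plane(T,*tt(p),z),plane(S,*ss(q),z),*tri(T,tt(p),S,ss(q)))
c=[(90,85),(418,36),(432,120),(100,170)]; q=[(714,391),(313,430),(306,342),(687,310)]
for k,cc,fn,dd in (("T",c,tt,T),("S",q,ss,S)):
    P=np.array([plane(dd,*fn(x),14) for x in cc]);print(k,P,P.mean(0),np.linalg.norm(np.roll(P,-1,0)-P,axis=1))
    v=P[0]-P[1]+P[3]-P[2];print("yaw",np.arctan2(-v[0],v[1]))
E
```

```text
a [ 476.2 -188.8   72. ] [ 475.3 -186.9   72. ] [ 475.9 -187.7   72.6] 1.9020803617619682
b [474.4 -60.4  66. ] [475.3 -59.2  66. ] [474.4 -59.9  65.3] 1.1701881758297383
c [468.   64.4  60. ] [467.1  65.3  60. ] [467.9  64.9  60.6] 0.9415380085962358
d [ 475.3 -304.1   54. ] [ 475.5 -301.8   54. ] [ 475.1 -303.1   53.8] 2.078213543191856
tin [481.2 166.   80. ] [486.9 167.   80. ] [481.9 167.1  75.8] 1.0798986512004625
t1 [531.9  13.9  60. ] [531.8  16.3  60. ] [531.9  15.1  60. ] 2.366447789278592
t2 [410.6  -0.8  60. ] [410.8   0.8  60. ] [410.6   0.   59.8] 1.5919027752539512
t3 [375.5  80.5  60. ] [374.5  81.8  60. ] [375.5  81.1  60.7] 1.2678284850841146
T [[653.3 204.1  14. ]
 [703.1 -68.3  14. ]
 [630.8 -80.8  14. ]
 [581.1 192.   14. ]] [642.1  61.7  14. ] [276.9  73.3 277.4  73.1]
yaw 0.18056166470031013
S [[661.9 206.7  14. ]
 [712.4 -63.5  14. ]
 [634.2 -78.4  14. ]
 [585.8 193.8  14. ]] [648.6  64.7  14. ] [274.8  79.6 276.4  77.2]
yaw 0.18046438969371448
```

```bash
cat > go.py <<'E'
import sys
from cell import ctrl
import numpy as np
from scipy.spatial.transform import Rotation as Ro
def go(x,y,z,yaw=1.751):
    s=ctrl.read_state()
    R=Ro.from_euler("xyz",s["tool_rot"]); g=Ro.from_euler("xyz",[np.pi,0,yaw])
    print("pos",s["eef_pos"].round(1),s["tool_rot"].round(3),"w",round(s["width"],1),"F",s["force"].round(1),"t",round(s["clock"],2))
    print("shift cm",(R.inv().apply(np.array([x,y,z])-s["eef_pos"])/10).round(2),"rv",(R.inv()*g).as_rotvec().round(3))
if __name__=="__main__": go(*map(float,sys.argv[1:4]))
E
python3 go.py 468 65 150
```

```text
pos [215.4 613.1 196.5] [-3.141  0.     2.804] w 85.6 F [ 0.6 -0.5  1. ] t 0.35
shift cm [-42.   -43.34   4.67] rv [-0.     0.     1.053]
```

>>> arm_command([
  {"x": -3.5, "y": -1.8, "z": 0, "rz": 0.1, "jaw": 6},
  {"x": -7, "y": -4, "z": 0, "rz": 0.2, "jaw": 6},
  {"x": -9, "y": -7, "z": 0, "rz": 0.3, "jaw": 6},
  {"x": -11.5, "y": -10, "z": 0, "rz": 0.4, "jaw": 6},
  {"x": -14, "y": -13, "z": 0, "rz": 0.5, "jaw": 6},
  {"x": -17, "y": -16, "z": 0, "rz": 0.6, "jaw": 6},
  {"x": -19.5, "y": -19, "z": 0, "rz": 0.7, "jaw": 6},
  {"x": -22, "y": -22, "z": 0, "rz": 0.8, "jaw": 6},
  {"x": -24.5, "y": -25, "z": 0, "rz": 0.9, "jaw": 6},
  {"x": -27, "y": -27.5, "z": 0, "rz": 1.053, "jaw": 6},
])

```text
validation failed for argument at $.pl...
```

```bash
python3 go.py 468 65 150
```

```text
pos [215.4 613.1 196.5] [-3.141  0.     2.804] w 85.6 F [ 0.6 -0.5  1. ] t 0.35
shift cm [-42.   -43.34   4.67] rv [-0.     0.     1.053]
```

>>> arm_command([
  {"rx": 0, "ry": 0, "rz": 0.2, "x": -5, "y": -4, "z": 0, "jaw": 6},
  {"rx": 0, "ry": 0, "rz": 1.053, "x": -27, "y": -27.5, "z": 0, "jaw": 6},
  {"rx": 0, "ry": 0, "rz": 1.053, "x": -27, "y": -27.5, "z": 0, "jaw": 6},
  {"rx": 0, "ry": 0, "rz": 1.053, "x": -27, "y": -27.5, "z": 0, "jaw": 6},
  {"rx": 0, "ry": 0, "rz": 1.053, "x": -27, "y": -27.5, "z": 0, "jaw": 6},
  {"rx": 0, "ry": 0, "rz": 1.053, "x": -27, "y": -27.5, "z": 0, "jaw": 6},
  {"rx": 0, "ry": 0, "rz": 1.053, "x": -27, "y": -27.5, "z": 0, "jaw": 6},
  {"rx": 0, "ry": 0, "rz": 1.053, "x": -27, "y": -27.5, "z": 0, "jaw": 6},
  {"rx": 0, "ry": 0, "rz": 1.053, "x": -27, "y": -27.5, "z": 0, "jaw": 6},
  {"rx": 0, "ry": 0, "rz": 1.053, "x": -27, "y": -27.5, "z": 0, "jaw": 6},
])

```text
clock: 1.18
eef_pos: [381.4, 257.5, 197.1]
tool_rot: [3.141, 0.003, 1.74]
force: [0.8, 0.6, -0.4]
width: 59.8
```

```bash
python3 go.py 468 65 150
```

```text
pos [381.4 257.5 197.1] [3.141e+00 3.000e-03 1.740e+00] w 59.8 F [ 0.8  0.6 -0.4] t 1.18
shift cm [-20.42   5.28   4.79] rv [ 0.001  0.003 -0.011]
```

>>> arm_command([
  {"rx": 0, "ry": 0, "rz": -0.011, "x": -20.4, "y": 5.3, "z": 4.7, "jaw": 6},
  {"rx": 0, "ry": 0, "rz": -0.011, "x": -20.4, "y": 5.3, "z": 4.7, "jaw": 6},
  {"rx": 0, "ry": 0, "rz": -0.011, "x": -20.4, "y": 5.3, "z": 4.7, "jaw": 6},
  {"rx": 0, "ry": 0, "rz": -0.011, "x": -20.4, "y": 5.3, "z": 4.7, "jaw": 6},
  {"rx": 0, "ry": 0, "rz": -0.011, "x": -20.4, "y": 5.3, "z": 4.7, "jaw": 6},
  {"rx": 0, "ry": 0, "rz": -0.011, "x": -20.4, "y": 5.3, "z": 4.7, "jaw": 6},
  {"rx": 0, "ry": 0, "rz": -0.011, "x": -20.4, "y": 5.3, "z": 4.7, "jaw": 6},
  {"rx": 0, "ry": 0, "rz": -0.011, "x": -20.4, "y": 5.3, "z": 4.7, "jaw": 6},
])

```text
clock: 1.85
eef_pos: [468.2, 64.9, 150.7]
tool_rot: [3.141, 0.003, 1.749]
force: [0.1, -0.2, 0.3]
width: 60.0
```

```bash
python3 - <<'E'
from cell import get_image
import cv2
from h import *
d=get_image("wrist"); f=d["frame"][:,:,::-1].copy()
u,v=proj(d,np.array([467.9,64.9,60]));print(u,v)
cv2.drawMarker(f,(int(u),int(v)),(0,0,255),1,12); cv2.imwrite("pics/w1.png",f)
E
python3 go.py 468 65 20
```

```text
260.5367382579172 184.33425553525467
pos [467.9  66.2 150.8] [3.141e+00 2.000e-03 1.752e+00] w 59.9 F [-0.2  0.6  1.1] t 1.9
shift cm [-9.000e-02 -1.000e-02  1.308e+01] rv [0.    0.002 0.001]
```

View pics/w1.png

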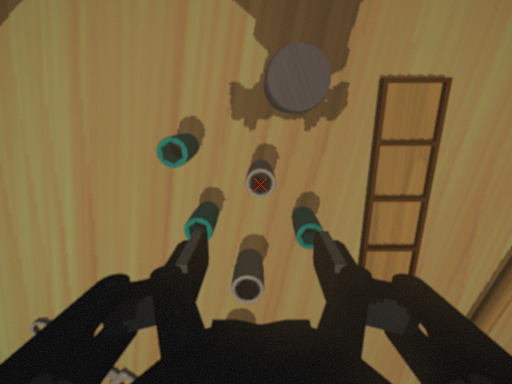

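The wrist picture shows grey socket_c at (261,182), right on the predicted mark. The turquoise ones at (173,152), (201,228) and (308,234) are clear of the jaws. Descend and grip.

>>> arm_command([
  {"rx": 0, "ry": 0, "rz": 0, "x": 0, "y": 0, "z": 4, "jaw": 6},
  {"rx": 0, "ry": 0, "rz": 0, "x": 0, "y": 0, "z": 8, "jaw": 6},
  {"rx": 0, "ry": 0, "rz": 0, "x": 0, "y": 0, "z": 11, "jaw": 6},
  {"rx": 0, "ry": 0, "rz": 0, "x": 0, "y": 0, "z": 13, "jaw": 6},
  {"rx": 0, "ry": 0, "rz": 0, "x": 0, "y": 0, "z": 13, "jaw": 6},
  {"rx": 0, "ry": 0, "rz": 0, "x": 0, "y": 0, "z": 13, "jaw": 2.5},
  {"rx": 0, "ry": 0, "rz": 0, "x": 0, "y": 0, "z": 13, "jaw": 2.5},
  {"rx": 0, "ry": 0, "rz": 0, "x": 0, "y": 0, "z": 13, "jaw": 2.5},
  {"rx": 0, "ry": 0, "rz": 0, "x": 0, "y": 0, "z": 13, "jaw": 2.5},
  {"rx": 0, "ry": 0, "rz": 0, "x": 0, "y": 0, "z": 13, "jaw": 2.5},
])

```text
clock: 2.73
eef_pos: [469.0, 66.7, 22.7]
tool_rot: [3.138, 0.002, 1.753]
force: [-1.7, 0.2, 9.0]
width: 27.0
```

```bash
python3 go.py 638 96 150
```

```text
pos [469.   66.7  22.7] [3.138e+00 2.000e-03 1.753e+00] w 27.0 F [-1.7  0.2  9. ] t 2.73
shift cm [ -0.2   17.2  -12.68] rv [0.003 0.002 0.002]
```

>>> arm_command([
  {"rx": 0, "ry": 0, "rz": 0, "x": 0, "y": 0, "z": 0, "jaw": 2.0},
  {"rx": 0, "ry": 0, "rz": 0, "x": 0, "y": 0, "z": 0, "jaw": 2.0},
  {"rx": 0, "ry": 0, "rz": 0, "x": 0, "y": 0, "z": 0, "jaw": 2.0},
])

```text
clock: 2.98
eef_pos: [469.4, 66.9, 23.2]
tool_rot: [3.137, 0.002, 1.753]
force: [0.6, -0.3, -1.7]
width: 26.9
```

```bash
python3 - <<'E'
from cell import get_image
import cv2
d=get_image("wrist"); f=d["frame"][:,:,::-1].copy(); g=get_image("scene")["frame"][:,:,::-1]
g=cv2.resize(g[100:260,180:360],(512,455)); cv2.imwrite("pics/w2.png",f); cv2.imwrite("pics/s2.png",g)
E
```

```text
(no output)
```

View pics/w2.png

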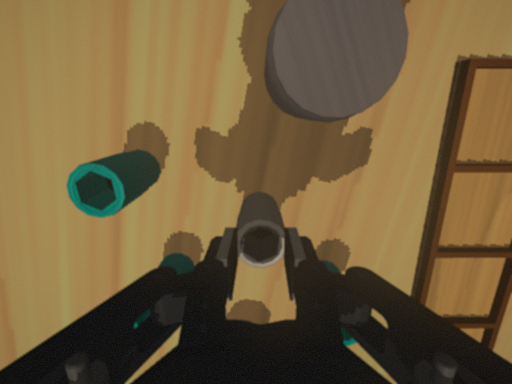

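View pics/s2.png

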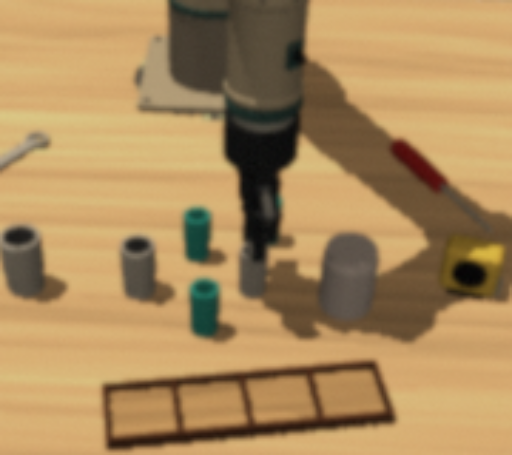

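```bash
python3 - <<'E'
from cell import get_image,ctrl
from h import *
d=get_image("wrist"); print(plane(d,261,243,60),plane(d,239,243,60),plane(d,285,243,60),ctrl.read_state()["eef_pos"],proj(d,ctrl.read_state()["eef_pos"]+[0,0,19]))
E
```

```text
[468.75813048  66.67285253  60.        ] [456.20533695  64.39487907  60.        ] [482.46473183  69.16020915  60.        ] [469.11021003  66.71295899  22.78490981] (np.float64(261.3593385880999), np.float64(229.63659601787487))
```

Grip is centred on socket_c. The width reads 27 instead of 32, so I'll compare it with the next sockets. Lift, then carry.

>>> arm_command([
  {"rx": 0, "ry": 0, "rz": 0, "x": 0, "y": 0, "z": -3, "jaw": 2.0},
  {"rx": 0, "ry": 0, "rz": 0, "x": 0, "y": 0, "z": -6, "jaw": 2.0},
  {"rx": 0, "ry": 0, "rz": 0, "x": 0, "y": 0, "z": -9, "jaw": 2.0},
  {"rx": 0, "ry": 0, "rz": 0, "x": 0, "y": 2, "z": -11, "jaw": 2.0},
  {"rx": 0, "ry": 0, "rz": 0, "x": -0.1, "y": 5, "z": -11, "jaw": 2.0},
  {"rx": 0, "ry": 0, "rz": 0, "x": -0.1, "y": 8, "z": -11, "jaw": 2.0},
  {"rx": 0, "ry": 0, "rz": 0, "x": -0.2, "y": 11, "z": -11, "jaw": 2.0},
  {"rx": 0, "ry": 0, "rz": 0, "x": -0.2, "y": 14, "z": -11, "jaw": 2.0},
  {"rx": 0, "ry": 0, "rz": 0, "x": -0.2, "y": 16.5, "z": -11, "jaw": 2.0},
  {"rx": 0, "ry": 0, "rz": 0, "x": -0.2, "y": 17.2, "z": -11, "jaw": 2.0},
])

```text
clock: 3.97
eef_pos: [642.0, 96.8, 132.9]
tool_rot: [3.134, 0.002, 1.754]
force: [1.2, 0.3, -2.3]
width: 27.0
```

```bash
python3 - <<'E'
from cell import get_image
import cv2
from h import *
d=get_image("wrist"); f=d["frame"][:,:,::-1].copy()
c=np.array([644,62]);
for y in (-103.5,-34.5,34.5,103.5):
  for a,b in((-32,-32),(-32,32),(32,32),(32,-32)):
    p=c+a*np.array([np.cos(.18),np.sin(.18)])+(y+b)*np.array([-np.sin(.18),np.cos(.18)])
    u,v=proj(d,np.r_[p,14]); cv2.circle(f,(int(round(u)),int(round(v))),1,(0,0,255),-1)
cv2.imwrite("pics/w3.png",f)
E
python3 go.py 638 96 31
```

```text
pos [641.2  96.6 132.6] [3.136e+00 3.000e-03 1.753e+00] w 26.5 F [ 2.1 -0.  -1.5] t 4.02
shift cm [ 0.03 -0.38 10.16] rv [0.006 0.002 0.002]
```

View pics/w3.png

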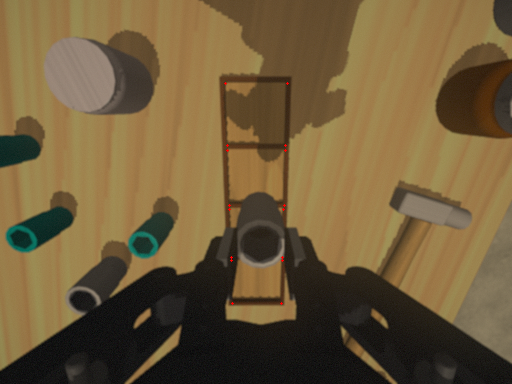

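The wrist view shows the socket held upright, with its mouth at (261,243). The predicted bay corners fall on the bay edges within 1–2 px, so I'll lower it into the third bay.

>>> arm_command([
  {"rx": 0.006, "ry": 0, "rz": 0, "x": 0, "y": -0.4, "z": 3, "jaw": 2.0},
  {"rx": 0.006, "ry": 0, "rz": 0, "x": 0, "y": -0.4, "z": 6, "jaw": 2.0},
  {"rx": 0.006, "ry": 0, "rz": 0, "x": 0, "y": -0.4, "z": 8, "jaw": 2.0},
  {"rx": 0.006, "ry": 0, "rz": 0, "x": 0, "y": -0.4, "z": 9.2, "jaw": 2.0},
  {"rx": 0.006, "ry": 0, "rz": 0, "x": 0, "y": -0.4, "z": 9.8, "jaw": 2.0},
  {"rx": 0.006, "ry": 0, "rz": 0, "x": 0, "y": -0.4, "z": 10.2, "jaw": 2.0},
  {"rx": 0.006, "ry": 0, "rz": 0, "x": 0, "y": -0.4, "z": 10.2, "jaw": 2.0},
])

```text
clock: 4.6
eef_pos: [637.8, 95.6, 30.7]
tool_rot: [-3.142, 0.003, 1.753]
force: [0.3, -0.2, -1.8]
width: 27.1
```

```bash
python3 go.py 638 96 29
```

```text
pos [637.8  95.6  30.7] [-3.142e+00  3.000e-03  1.753e+00] w 27.1 F [ 0.3 -0.2 -1.8] t 4.6
shift cm [0.04 0.02 0.17] rv [-0.     0.003  0.002]
```

>>> arm_command([
  {"rx": 0, "ry": 0, "rz": 0, "x": 0, "y": 0, "z": 0.15, "jaw": 2.0},
  {"rx": 0, "ry": 0, "rz": 0, "x": 0, "y": 0, "z": 0.15, "jaw": 2.0},
  {"rx": 0, "ry": 0, "rz": 0, "x": 0, "y": 0, "z": 0.15, "jaw": 6},
  {"rx": 0, "ry": 0, "rz": 0, "x": 0, "y": 0, "z": 0.15, "jaw": 6},
  {"rx": 0, "ry": 0, "rz": 0, "x": 0, "y": 0, "z": 0.15, "jaw": 6},
  {"rx": 0, "ry": 0, "rz": 0, "x": 0, "y": 0, "z": 0.15, "jaw": 6},
  {"rx": 0, "ry": 0, "rz": 0, "x": 0, "y": 0, "z": -3, "jaw": 6},
  {"rx": 0, "ry": 0, "rz": 0, "x": 0, "y": 0, "z": -7, "jaw": 6},
  {"rx": 0, "ry": 0, "rz": 0, "x": 0, "y": 0, "z": -11, "jaw": 6},
  {"rx": 0, "ry": 0, "rz": 0, "x": 0, "y": 0, "z": -12, "jaw": 6},
])

```text
clock: 5.43
eef_pos: [642.0, 95.8, 157.6]
tool_rot: [3.131, 0.003, 1.753]
force: [0.7, 0.3, 0.8]
width: 60.0
```

```bash
python3 - <<'E'
from cell import get_image
import cv2
d=get_image("wrist"); cv2.imwrite("pics/w4.png",d["frame"][:,:,::-1])
E
python3 go.py 474.5 -60 150
```

```text
pos [642.   96.  157.3] [3.131e+00 3.000e-03 1.753e+00] w 60.0 F [ 1.4 -0.5  1.2] t 5.48
shift cm [-12.3  -19.31   0.55] rv [0.011 0.003 0.002]
```

View pics/w4.png

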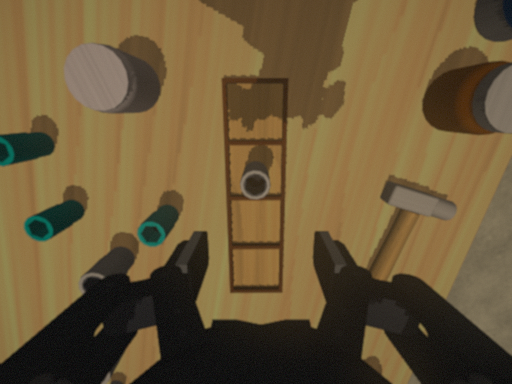

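Socket c is standing in the third bay from the vice, with its mouth at (256,182). Socket b next.

>>> arm_command([
  {"rx": 0.011, "ry": 0, "rz": 0, "x": -12.3, "y": -19.3, "z": 0, "jaw": 6.5},
  {"rx": 0.011, "ry": 0, "rz": 0, "x": -12.3, "y": -19.3, "z": 0, "jaw": 6.5},
  {"rx": 0.011, "ry": 0, "rz": 0, "x": -12.3, "y": -19.3, "z": 0, "jaw": 6.5},
  {"rx": 0.011, "ry": 0, "rz": 0, "x": -12.3, "y": -19.3, "z": 0, "jaw": 6.5},
  {"rx": 0.011, "ry": 0, "rz": 0, "x": -12.3, "y": -19.3, "z": 0, "jaw": 6.5},
  {"rx": 0.011, "ry": 0, "rz": 0, "x": -12.3, "y": -19.3, "z": 0, "jaw": 6.5},
  {"rx": 0.011, "ry": 0, "rz": 0, "x": -12.3, "y": -19.3, "z": 0, "jaw": 6.5},
  {"rx": 0.011, "ry": 0, "rz": 0, "x": -12.3, "y": -19.3, "z": 0, "jaw": 6.5},
])

```text
clock: 6.15
eef_pos: [474.1, -60.6, 155.6]
tool_rot: [3.141, 0.003, 1.751]
force: [0.2, 1.3, -0.3]
width: 64.9
```

```bash
python3 - <<'E'
from cell import get_image
import cv2
from h import *
d=get_image("wrist"); f=d["frame"][:,:,::-1].copy()
u,v=proj(d,np.array([474.4,-59.9,66]));print(u,v)
cv2.drawMarker(f,(int(u),int(v)),(0,0,255),1,12); cv2.imwrite("pics/w5.png",f)
E
python3 go.py 474.5 -60 24
```

```text
261.2698866161693 184.16068069532952
pos [475.1 -59.6 155.5] [3.141e+00 3.000e-03 1.753e+00] w 64.9 F [ 0.7 -0.2  0.5] t 6.2
shift cm [ 1.000e-02 -8.000e-02  1.315e+01] rv [0.001 0.003 0.002]
```

View pics/w5.png

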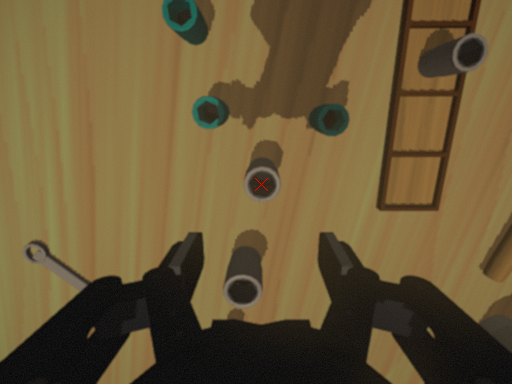

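Socket b is at (262,183), on the mark. Descend and grip.

>>> arm_command([
  {"rx": 0, "ry": 0, "rz": 0, "x": 0, "y": 0, "z": 4, "jaw": 6.5},
  {"rx": 0, "ry": 0, "rz": 0, "x": 0, "y": 0, "z": 8, "jaw": 6.5},
  {"rx": 0, "ry": 0, "rz": 0, "x": 0, "y": 0, "z": 11, "jaw": 6.5},
  {"rx": 0, "ry": 0, "rz": 0, "x": 0, "y": 0, "z": 13.1, "jaw": 6.5},
  {"rx": 0, "ry": 0, "rz": 0, "x": 0, "y": 0, "z": 13.1, "jaw": 6.5},
  {"rx": 0, "ry": 0, "rz": 0, "x": 0, "y": 0, "z": 13.1, "jaw": 2.5},
  {"rx": 0, "ry": 0, "rz": 0, "x": 0, "y": 0, "z": 13.1, "jaw": 2.5},
  {"rx": 0, "ry": 0, "rz": 0, "x": 0, "y": 0, "z": 13.1, "jaw": 2.5},
  {"rx": 0, "ry": 0, "rz": 0, "x": 0, "y": 0, "z": 13.1, "jaw": 2.5},
  {"rx": 0, "ry": 0, "rz": 0, "x": 0, "y": 0, "z": 13.1, "jaw": 2.5},
])

```text
clock: 7.03
eef_pos: [476.4, -59.7, 25.9]
tool_rot: [3.138, 0.003, 1.754]
force: [-1.3, 0.2, 5.5]
width: 35.7
```

```bash
python3 go.py 650 28 134
```

```text
pos [476.4 -59.7  25.9] [3.138e+00 3.000e-03 1.754e+00] w 35.7 F [-1.3  0.2  5.5] t 7.03
shift cm [  5.44  18.7  -10.76] rv [0.004 0.003 0.003]
```

>>> arm_command([
  {"rx": 0, "ry": 0, "rz": 0, "x": 0, "y": 0, "z": 0, "jaw": 2.5},
  {"rx": 0, "ry": 0, "rz": 0, "x": 0, "y": 0, "z": -3, "jaw": 2.5},
  {"rx": 0, "ry": 0, "rz": 0, "x": 0, "y": 0, "z": -6, "jaw": 2.5},
  {"rx": 0, "ry": 0, "rz": 0, "x": 0, "y": 0, "z": -10, "jaw": 2.5},
  {"rx": 0, "ry": 0, "rz": 0, "x": 1.5, "y": 4, "z": -11, "jaw": 2.5},
  {"rx": 0, "ry": 0, "rz": 0, "x": 2.5, "y": 8, "z": -11, "jaw": 2.5},
  {"rx": 0, "ry": 0, "rz": 0, "x": 3.5, "y": 12, "z": -11, "jaw": 2.5},
  {"rx": 0, "ry": 0, "rz": 0, "x": 4.5, "y": 15, "z": -11, "jaw": 2.5},
  {"rx": 0, "ry": 0, "rz": 0, "x": 5.4, "y": 18, "z": -11, "jaw": 2.5},
  {"rx": 0, "ry": 0, "rz": 0, "x": 5.4, "y": 18.5, "z": -11, "jaw": 2.5},
])

```text
clock: 7.87
eef_pos: [653.1, 33.1, 136.0]
tool_rot: [3.132, 0.001, 1.759]
force: [1.7, 2.3, -3.3]
width: 35.1
```

```bash
python3 - <<'E'
from cell import get_image
import cv2
d=get_image("wrist"); cv2.imwrite("pics/w6.png",d["frame"][:,:,::-1])
E
python3 go.py 650 28 33
```

```text
pos [651.3  31.  135.6] [3.135e+00 2.000e-03 1.758e+00] w 34.8 F [ 0.9 -0.2 -3.4] t 7.92
shift cm [-0.25 -0.25 10.26] rv [0.007 0.002 0.007]
```

View pics/w6.png

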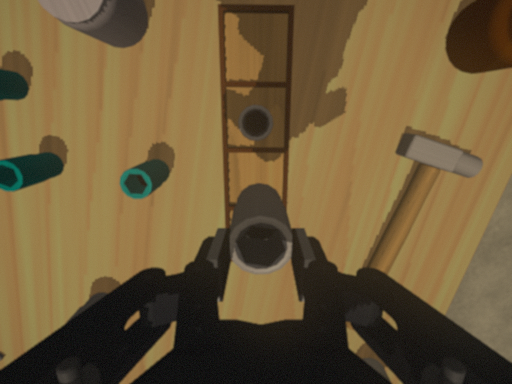

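Held well, with its mouth at (261,245). Lower into the second bay.

>>> arm_command([
  {"rx": 0.007, "ry": 0, "rz": 0, "x": -0.25, "y": -0.2, "z": 3, "jaw": 2.5},
  {"rx": 0.007, "ry": 0, "rz": 0, "x": -0.25, "y": -0.2, "z": 6, "jaw": 2.5},
  {"rx": 0.007, "ry": 0, "rz": 0, "x": -0.25, "y": -0.2, "z": 8, "jaw": 2.5},
  {"rx": 0.007, "ry": 0, "rz": 0, "x": -0.25, "y": -0.2, "z": 9.2, "jaw": 2.5},
  {"rx": 0.007, "ry": 0, "rz": 0, "x": -0.25, "y": -0.2, "z": 9.9, "jaw": 2.5},
  {"rx": 0.007, "ry": 0, "rz": 0, "x": -0.25, "y": -0.2, "z": 10.3, "jaw": 2.5},
  {"rx": 0.007, "ry": 0, "rz": 0, "x": -0.25, "y": -0.2, "z": 10.35, "jaw": 2.5},
  {"rx": 0.007, "ry": 0, "rz": 0, "x": -0.25, "y": -0.2, "z": 10.35, "jaw": 2.5},
])

```text
clock: 8.58
eef_pos: [651.5, 27.9, 33.3]
tool_rot: [3.14, 0.003, 1.758]
force: [-0.0, -0.1, -3.6]
width: 35.4
```

```bash
python3 go.py 650 28 32
```

```text
pos [651.5  27.9  33.3] [3.140e+00 3.000e-03 1.758e+00] w 35.4 F [-0.  -0.1 -3.6] t 8.58
shift cm [ 0.04 -0.14  0.13] rv [0.002 0.003 0.007]
```

>>> arm_command([
  {"rx": 0, "ry": 0, "rz": 0, "x": 0, "y": -0.1, "z": 0.15, "jaw": 2.5},
  {"rx": 0, "ry": 0, "rz": 0, "x": 0, "y": -0.1, "z": 0.15, "jaw": 2.5},
  {"rx": 0, "ry": 0, "rz": 0, "x": 0, "y": -0.1, "z": 0.15, "jaw": 6.5},
  {"rx": 0, "ry": 0, "rz": 0, "x": 0, "y": -0.1, "z": 0.15, "jaw": 6.5},
  {"rx": 0, "ry": 0, "rz": 0, "x": 0, "y": -0.1, "z": 0.15, "jaw": 6.5},
  {"rx": 0, "ry": 0, "rz": 0, "x": 0, "y": -0.1, "z": 0.15, "jaw": 6.5},
  {"rx": 0, "ry": 0, "rz": 0, "x": 0, "y": 0, "z": -3, "jaw": 6.5},
  {"rx": 0, "ry": 0, "rz": 0, "x": 0, "y": 0, "z": -7, "jaw": 6.5},
  {"rx": 0, "ry": 0, "rz": 0, "x": 0, "y": 0, "z": -11, "jaw": 6.5},
  {"rx": 0, "ry": 0, "rz": 0, "x": 0, "y": 0, "z": -12, "jaw": 7},
])

```text
clock: 9.42
eef_pos: [655.6, 27.6, 160.2]
tool_rot: [3.129, 0.005, 1.758]
force: [1.4, -2.0, 0.7]
width: 69.6
```

```bash
python3 - <<'E'
from cell import get_image
import cv2
d=get_image("wrist"); cv2.imwrite("pics/w7.png",d["frame"][:,:,::-1])
E
python3 go.py 475.9 -188 155
```

```text
pos [655.5  27.7 160. ] [3.128 0.004 1.758] w 70.1 F [ 0.4 -0.1  0.9] t 9.47
shift cm [-17.86 -21.67   0.29] rv [0.013 0.004 0.007]
```

View pics/w7.png

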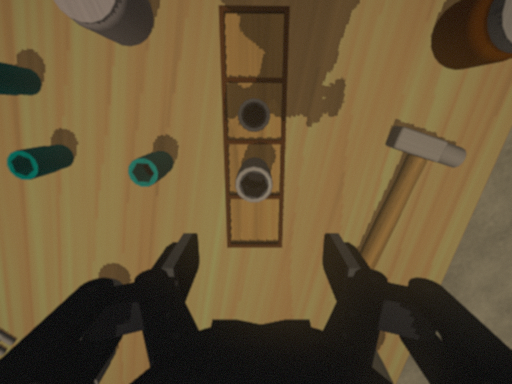

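Socket b is standing in the second bay at (254,183). Socket a next.

>>> arm_command([
  {"rx": 0.013, "ry": 0, "rz": 0, "x": -17.9, "y": -21.7, "z": 0, "jaw": 7.2},
  {"rx": 0.013, "ry": 0, "rz": 0, "x": -17.9, "y": -21.7, "z": 0, "jaw": 7.2},
  {"rx": 0.013, "ry": 0, "rz": 0, "x": -17.9, "y": -21.7, "z": 0, "jaw": 7.2},
  {"rx": 0.013, "ry": 0, "rz": 0, "x": -17.9, "y": -21.7, "z": 0, "jaw": 7.2},
  {"rx": 0.013, "ry": 0, "rz": 0, "x": -17.9, "y": -21.7, "z": 0, "jaw": 7.2},
  {"rx": 0.013, "ry": 0, "rz": 0, "x": -17.9, "y": -21.7, "z": 0, "jaw": 7.2},
  {"rx": 0.013, "ry": 0, "rz": 0, "x": -17.9, "y": -21.7, "z": 0, "jaw": 7.2},
  {"rx": 0.013, "ry": 0, "rz": 0, "x": -17.9, "y": -21.7, "z": 0, "jaw": 7.2},
  {"rx": 0.013, "ry": 0, "rz": 0, "x": -17.9, "y": -21.7, "z": 0, "jaw": 7.2},
])

```text
clock: 10.22
eef_pos: [474.6, -190.1, 158.1]
tool_rot: [3.141, 0.005, 1.753]
force: [0.8, -0.1, -0.2]
width: 72.2
```

```bash
python3 - <<'E'
from cell import get_image
import cv2
from h import *
d=get_image("wrist"); f=d["frame"][:,:,::-1].copy()
u,v=proj(d,np.array([475.9,-187.9,72]));print(u,v)
cv2.drawMarker(f,(int(u),int(v)),(0,0,255),1,12); cv2.imwrite("pics/w8.png",f)
E
python3 go.py 475.9 -188 28
```

```text
262.53604229324793 183.70222343799986
pos [ 475.8 -188.4  157.9] [3.141 0.004 1.757] w 71.7 F [0.5 0.5 0. ] t 10.27
shift cm [ 0.09  0.   12.99] rv [0.001 0.004 0.006]
```

View pics/w8.png

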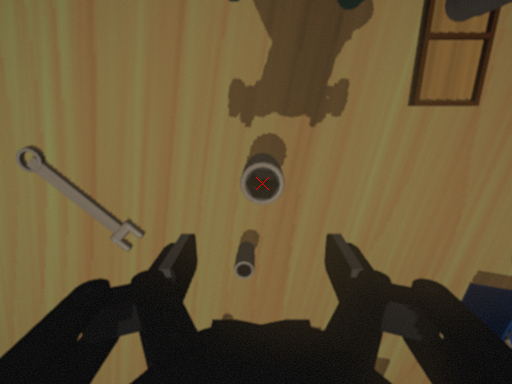

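Socket a is at (262,184), on the mark. Socket d, at (245,270), stays clear of the jaws.

>>> arm_command([
  {"rx": 0, "ry": 0, "rz": 0, "x": 0.1, "y": 0, "z": 4, "jaw": 7.2},
  {"rx": 0, "ry": 0, "rz": 0, "x": 0.1, "y": 0, "z": 8, "jaw": 7.2},
  {"rx": 0, "ry": 0, "rz": 0, "x": 0.1, "y": 0, "z": 11, "jaw": 7.2},
  {"rx": 0, "ry": 0, "rz": 0, "x": 0.1, "y": 0, "z": 13, "jaw": 7.2},
  {"rx": 0, "ry": 0, "rz": 0, "x": 0.1, "y": 0, "z": 13, "jaw": 7.2},
  {"rx": 0, "ry": 0, "rz": 0, "x": 0.1, "y": 0, "z": 13, "jaw": 3},
  {"rx": 0, "ry": 0, "rz": 0, "x": 0.1, "y": 0, "z": 13, "jaw": 3},
  {"rx": 0, "ry": 0, "rz": 0, "x": 0.1, "y": 0, "z": 13, "jaw": 3},
  {"rx": 0, "ry": 0, "rz": 0, "x": 0.1, "y": 0, "z": 13, "jaw": 3},
  {"rx": 0, "ry": 0, "rz": 0, "x": 0.1, "y": 0, "z": 13, "jaw": 3},
])

```text
clock: 11.1
eef_pos: [477.0, -187.9, 29.5]
tool_rot: [3.138, 0.005, 1.757]
force: [-1.8, 0.1, 7.6]
width: 42.5
```

```bash
python3 go.py 662.5 -40 138
```

```text
pos [ 477.  -187.9   29.5] [3.138 0.005 1.757] w 42.5 F [-1.8  0.1  7.6] t 11.1
shift cm [ 11.04  21.01 -10.83] rv [0.003 0.005 0.006]
```

>>> arm_command([
  {"rx": 0, "ry": 0, "rz": 0, "x": 0, "y": 0, "z": 0, "jaw": 3},
  {"rx": 0, "ry": 0, "rz": 0, "x": 0, "y": 0, "z": -3, "jaw": 3},
  {"rx": 0, "ry": 0, "rz": 0, "x": 0, "y": 0, "z": -6, "jaw": 3},
  {"rx": 0, "ry": 0, "rz": 0, "x": 0, "y": 0, "z": -10, "jaw": 3},
  {"rx": 0, "ry": 0, "rz": 0, "x": 2, "y": 4, "z": -11, "jaw": 3},
  {"rx": 0, "ry": 0, "rz": 0, "x": 4, "y": 7.5, "z": -11, "jaw": 3},
  {"rx": 0, "ry": 0, "rz": 0, "x": 6, "y": 11, "z": -11, "jaw": 3},
  {"rx": 0, "ry": 0, "rz": 0, "x": 8, "y": 14.5, "z": -11, "jaw": 3},
  {"rx": 0, "ry": 0, "rz": 0, "x": 10, "y": 18, "z": -11, "jaw": 3},
  {"rx": 0, "ry": 0, "rz": 0, "x": 11, "y": 20.5, "z": -11, "jaw": 3},
])

```text
clock: 11.93
eef_pos: [659.9, -34.8, 139.0]
tool_rot: [3.137, 0.001, 1.762]
force: [0.2, 1.6, -5.9]
width: 42.5
```

```bash
python3 - <<'E'
from cell import get_image
import cv2
d=get_image("wrist"); cv2.imwrite("pics/w9.png",d["frame"][:,:,::-1])
E
python3 go.py 662.5 -40 37
```

```text
pos [665.  -31.1 138.8] [3.130e+00 1.000e-03 1.767e+00] w 42.8 F [ 8.   4.9 -5.6] t 11.98
shift cm [-0.82 -0.53 10.18] rv [0.011 0.001 0.016]
```

View pics/w9.png

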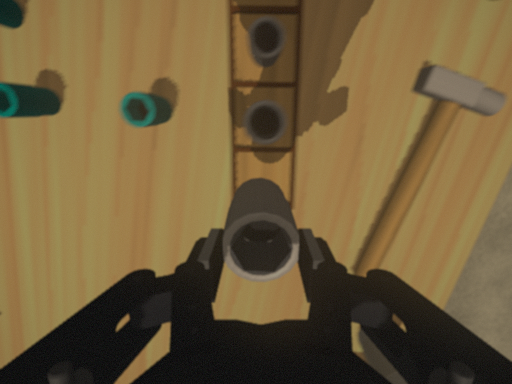

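It was still settling, so I'll centre it up high first and then lower it.

>>> arm_command([
  {"rx": 0.011, "ry": 0, "rz": -0.0, "x": -0.8, "y": -0.5, "z": 0, "jaw": 3},
  {"rx": 0.011, "ry": 0, "rz": 0.016, "x": -0.8, "y": -0.5, "z": 0, "jaw": 3},
  {"rx": 0.011, "ry": 0, "rz": 0.016, "x": -0.8, "y": -0.5, "z": 0, "jaw": 3},
])

```text
clock: 12.23
eef_pos: [660.1, -41.5, 138.1]
tool_rot: [-3.139, 0.002, 1.748]
force: [0.8, -0.5, -5.5]
width: 42.7
```

```bash
python3 go.py 662.5 -40 37
```

```text
pos [660.1 -41.5 138.1] [-3.139e+00  2.000e-03  1.748e+00] w 42.7 F [ 0.8 -0.5 -5.5] t 12.23
shift cm [ 0.12  0.28 10.11] rv [-0.002  0.002 -0.003]
```

>>> arm_command([
  {"rx": 0, "ry": 0, "rz": 0, "x": 0.1, "y": 0.2, "z": 3, "jaw": 3},
  {"rx": 0, "ry": 0, "rz": 0, "x": 0.1, "y": 0.2, "z": 6, "jaw": 3},
  {"rx": 0, "ry": 0, "rz": 0, "x": 0.1, "y": 0.2, "z": 8, "jaw": 3},
  {"rx": 0, "ry": 0, "rz": 0, "x": 0.1, "y": 0.2, "z": 9.2, "jaw": 3},
  {"rx": 0, "ry": 0, "rz": 0, "x": 0.1, "y": 0.2, "z": 9.8, "jaw": 3},
  {"rx": 0, "ry": 0, "rz": 0, "x": 0.1, "y": 0.2, "z": 10.1, "jaw": 3},
  {"rx": 0, "ry": 0, "rz": 0, "x": 0.1, "y": 0.2, "z": 10.2, "jaw": 3},
  {"rx": 0, "ry": 0, "rz": 0, "x": 0.1, "y": 0.2, "z": 10.2, "jaw": 3},
])

```text
clock: 12.9
eef_pos: [662.7, -40.8, 37.3]
tool_rot: [-3.141, 0.002, 1.748]
force: [-0.6, 0.7, -6.6]
width: 42.5
```

```bash
python3 go.py 662.5 -40 35.5
```

```text
pos [662.7 -40.8  37.3] [-3.141e+00  2.000e-03  1.748e+00] w 42.5 F [-0.6  0.7 -6.6] t 12.9
shift cm [ 0.08 -0.    0.18] rv [-0.     0.002 -0.003]
```

>>> arm_command([
  {"rx": 0, "ry": 0, "rz": 0, "x": 0, "y": 0, "z": 0.18, "jaw": 3},
  {"rx": 0, "ry": 0, "rz": 0, "x": 0, "y": 0, "z": 0.18, "jaw": 3},
  {"rx": 0, "ry": 0, "rz": 0, "x": 0, "y": 0, "z": 0.18, "jaw": 7.2},
  {"rx": 0, "ry": 0, "rz": 0, "x": 0, "y": 0, "z": 0.18, "jaw": 7.2},
  {"rx": 0, "ry": 0, "rz": 0, "x": 0, "y": 0, "z": 0.18, "jaw": 7.2},
  {"rx": 0, "ry": 0, "rz": 0, "x": 0, "y": 0, "z": 0.18, "jaw": 7.2},
  {"rx": 0, "ry": 0, "rz": 0, "x": 0, "y": 0, "z": -3, "jaw": 7.2},
  {"rx": 0, "ry": 0, "rz": 0, "x": 0, "y": 0, "z": -7, "jaw": 7.2},
  {"rx": 0, "ry": 0, "rz": 0, "x": 0, "y": 0, "z": -11, "jaw": 7.2},
  {"rx": 0, "ry": 0, "rz": 0, "x": 0, "y": 0, "z": -12, "jaw": 7.2},
])

```text
clock: 13.73
eef_pos: [667.0, -41.6, 164.6]
tool_rot: [3.131, 0.005, 1.747]
force: [1.0, -0.6, 0.3]
width: 71.2
```

```bash
python3 - <<'E'
from cell import get_image
import cv2
d=get_image("wrist"); cv2.imwrite("pics/w10.png",d["frame"][:,:,::-1])
E
python3 go.py 475.2 -303 155
```

```text
pos [667.  -41.5 164.4] [3.13  0.005 1.747] w 71.8 F [ 0.1 -0.8  1.1] t 13.78
shift cm [-22.37 -23.49   0.78] rv [ 0.011  0.005 -0.004]
```

View pics/w10.png

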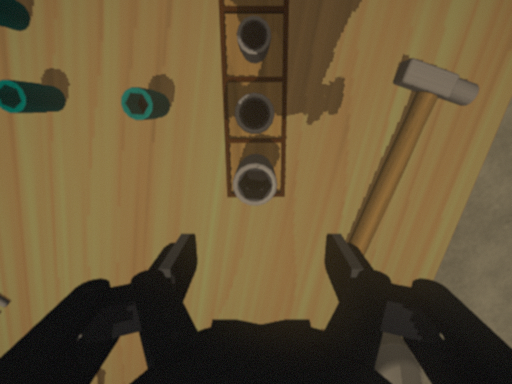

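Socket a is standing in the bay nearest the vice at (255,184). Before reaching for d I'll check the clearance to the vice handle, which starts at top pixel (390,211).

```bash
python3 - <<'E'
from cell import get_image
from h import *
import cv2
d=get_image("top");s=get_image("scene")
for z in(60,100,130): print(z,plane(d,390,211,z),plane(s,118,193,z),plane(s,103,174,z))
f=s["frame"][:,:,::-1]; cv2.imwrite("pics/v.png",cv2.resize(f[150:260,10:170],(800,550)))
f=d["frame"][:,:,::-1]; cv2.imwrite("pics/v2.png",cv2.resize(f[110:230,340:480],(700,600)))
E
```

```text
60 [ 462.45614172 -397.33062783   60.        ] [ 524.60386661 -386.43700304   60.        ] [ 436.16286549 -465.56164487   60.        ]
100 [ 457.4283267  -382.56823903  100.        ] [ 569.66815886 -361.29975606  100.        ] [ 486.29699329 -435.88861792  100.        ]
130 [ 453.65746543 -371.49644744  130.        ] [ 603.46637805 -342.44682083  130.        ] [ 523.89758913 -413.63384771  130.        ]
```

View pics/v.png

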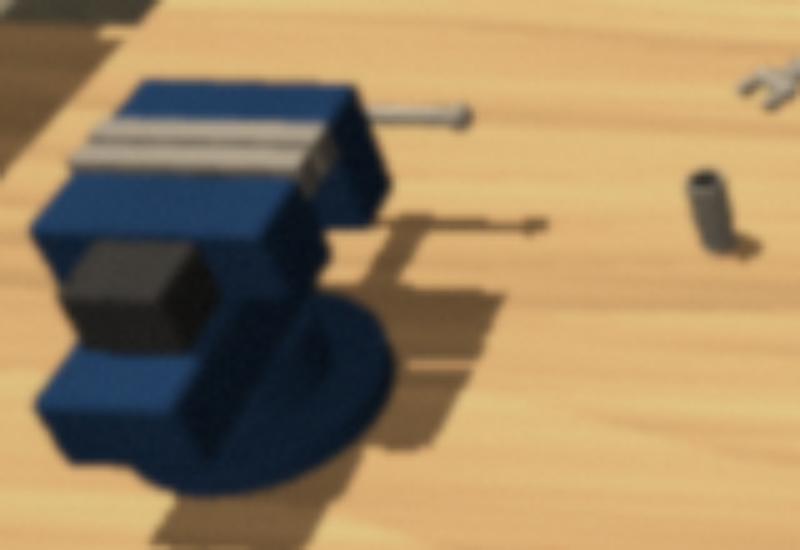

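View pics/v2.png

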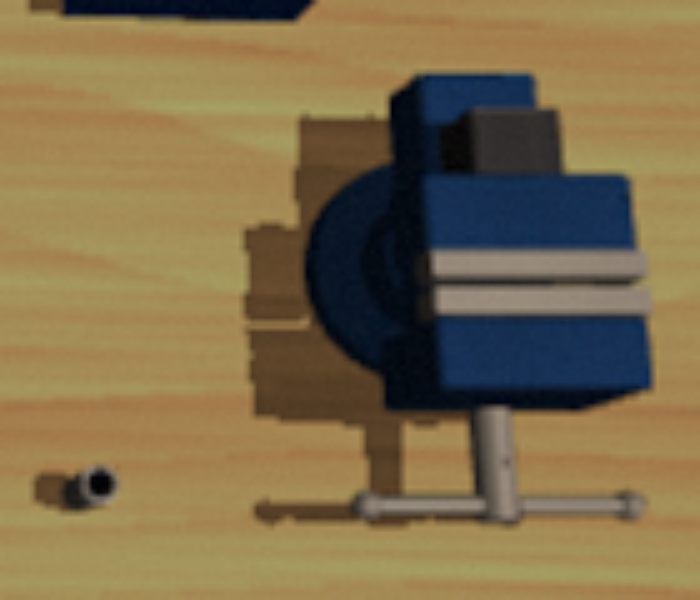

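The handle tip is really at (413,211), at y ≈ -445, which leaves about 90 mm of clearance. Go to d.

>>> arm_command([
  {"rx": 0.011, "ry": 0, "rz": 0, "x": -22.4, "y": -23.5, "z": 0, "jaw": 5.5},
  {"rx": 0.011, "ry": 0, "rz": 0, "x": -22.4, "y": -23.5, "z": 0, "jaw": 5.5},
  {"rx": 0.011, "ry": 0, "rz": 0, "x": -22.4, "y": -23.5, "z": 0, "jaw": 5.5},
  {"rx": 0.011, "ry": 0, "rz": 0, "x": -22.4, "y": -23.5, "z": 0, "jaw": 5.5},
  {"rx": 0.011, "ry": 0, "rz": 0, "x": -22.4, "y": -23.5, "z": 0, "jaw": 5.5},
  {"rx": 0.011, "ry": 0, "rz": 0, "x": -22.4, "y": -23.5, "z": 0, "jaw": 5.5},
  {"rx": 0.011, "ry": 0, "rz": 0, "x": -22.4, "y": -23.5, "z": 0, "jaw": 5.5},
  {"rx": 0.011, "ry": 0, "rz": 0, "x": -22.4, "y": -23.5, "z": 0, "jaw": 5.5},
  {"rx": 0.011, "ry": 0, "rz": 0, "x": -22.4, "y": -23.5, "z": 0, "jaw": 5.5},
  {"rx": 0.011, "ry": 0, "rz": 0, "x": -22.4, "y": -23.5, "z": 0, "jaw": 5.5},
])

```text
clock: 14.72
eef_pos: [469.2, -304.0, 157.6]
tool_rot: [-3.131, 0.002, 1.742]
force: [0.1, 1.3, 0.5]
width: 54.9
```

```bash
python3 - <<'E'
from cell import get_image
import cv2
from h import *
d=get_image("wrist"); f=d["frame"][:,:,::-1].copy()
u,v=proj(d,np.array([475.2,-303.1,54]));print(u,v)
cv2.drawMarker(f,(int(u),int(v)),(0,0,255),1,8); cv2.imwrite("pics/w11.png",f)
E
python3 go.py 475.2 -303 17
```

```text
267.39918809186 181.50021785700508
pos [ 470.9 -302.   157.6] [-3.132e+00  1.000e-03  1.746e+00] w 54.7 F [0.4 0.6 0.6] t 14.77
shift cm [-0.17  0.54 14.05] rv [-0.009  0.001 -0.005]
```

View pics/w11.png

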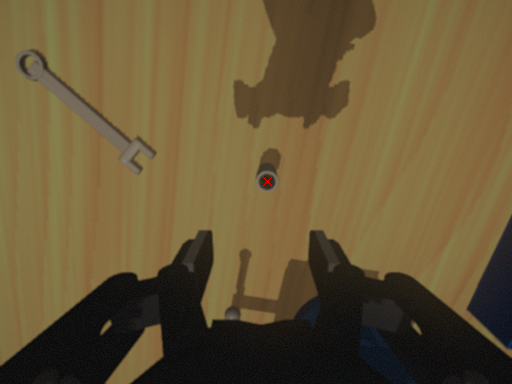

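```bash
python3 - <<'E'
from cell import get_image
from h import *
d=get_image("wrist");t=get_image("top");s=get_image("scene")
print(tri(d,(232,313),t,(413,211)),tri(s,(102.5,173),t,(413,211)))
E
python3 go.py 475.2 -303 17
```

```text
(array([ 463.50110883, -465.08237267,   69.16896933]), np.float64(0.6979746797961419)) (array([ 460.43446413, -455.0222774 ,   84.07254563]), np.float64(6.536156331872886))
pos [ 472.7 -300.4  158. ] [-3.133e+00  1.000e-03  1.751e+00] w 55.1 F [0.1 0.1 0.5] t 14.92
shift cm [-0.29  0.32 14.1 ] rv [-0.008  0.001 -0.   ]
```

Handle tip at y ≈ -460, so it's well clear. Descend.

>>> arm_command([
  {"rx": -0.006, "ry": 0, "rz": 0, "x": -0.3, "y": 0.2, "z": 4, "jaw": 5.5},
  {"rx": -0.006, "ry": 0, "rz": 0, "x": -0.3, "y": 0.2, "z": 8, "jaw": 5.5},
  {"rx": -0.006, "ry": 0, "rz": 0, "x": -0.3, "y": 0.2, "z": 11, "jaw": 5.5},
  {"rx": -0.006, "ry": 0, "rz": 0, "x": -0.3, "y": 0.2, "z": 13, "jaw": 5.5},
  {"rx": -0.006, "ry": 0, "rz": 0, "x": -0.3, "y": 0.2, "z": 14, "jaw": 5.5},
  {"rx": -0.006, "ry": 0, "rz": 0, "x": -0.3, "y": 0.2, "z": 14, "jaw": 5.5},
  {"rx": -0.006, "ry": 0, "rz": 0, "x": -0.3, "y": 0.2, "z": 14, "jaw": 5.5},
])

```text
clock: 15.5
eef_pos: [474.8, -302.8, 18.2]
tool_rot: [-3.14, 0.001, 1.752]
force: [-0.0, -0.7, 0.4]
width: 55.2
```

```bash
python3 go.py 475.2 -303 18
```

```text
pos [ 474.8 -302.8   18.2] [-3.140e+00  1.000e-03  1.752e+00] w 55.2 F [-0.  -0.7  0.4] t 15.5
shift cm [-0.03  0.03  0.02] rv [-0.002  0.001  0.001]
```

>>> arm_command([
  {"rx": 0, "ry": 0, "rz": 0, "x": 0, "y": 0, "z": 0, "jaw": 1},
  {"rx": 0, "ry": 0, "rz": 0, "x": 0, "y": 0, "z": 0, "jaw": 1},
  {"rx": 0, "ry": 0, "rz": 0, "x": 0, "y": 0, "z": 0, "jaw": 1},
  {"rx": 0, "ry": 0, "rz": 0, "x": 0, "y": 0, "z": 0, "jaw": 1},
  {"rx": 0, "ry": 0, "rz": 0, "x": 0, "y": 0, "z": 0, "jaw": 1},
  {"rx": 0, "ry": 0, "rz": 0, "x": 0, "y": 0, "z": 0, "jaw": 1},
  {"rx": 0, "ry": 0, "rz": 0, "x": 0, "y": 0, "z": -4, "jaw": 1},
  {"rx": 0, "ry": 0, "rz": 0, "x": 0, "y": 0, "z": -8, "jaw": 1},
  {"rx": 0, "ry": 0, "rz": 0, "x": 0, "y": 0, "z": -12, "jaw": 1},
  {"rx": 0, "ry": 0, "rz": 0, "x": 0, "y": 0, "z": -13, "jaw": 1},
])

```text
clock: 16.33
eef_pos: [478.1, -305.3, 154.8]
tool_rot: [3.135, 0.008, 1.751]
force: [0.3, -0.1, -0.7]
width: 10.0
```

```bash
python3 - <<'E'
from cell import get_image
import cv2
d=get_image("wrist"); cv2.imwrite("pics/w12.png",d["frame"][:,:,::-1])
E
python3 go.py 625.5 164 155
```

```text
pos [ 478.3 -305.1  154.4] [3.135 0.008 1.752] w 10.0 F [ 0.1 -0.3  1.2] t 16.38
shift cm [43.49 22.93 -0.26] rv [0.007 0.008 0.001]
```

View pics/w12.png

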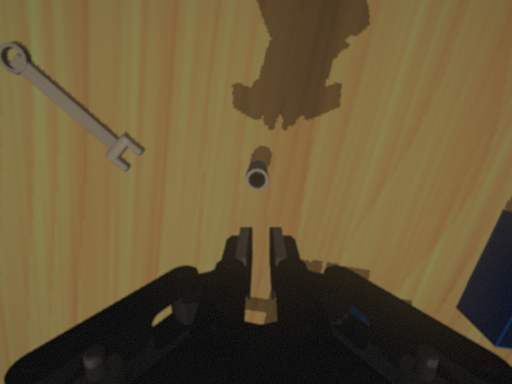

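The grip on d slipped: the width closed to 10 and the socket is still standing at (257,178). Re-measure it and retry, checking the width before lifting.

```bash
python3 - <<'E'
from cell import get_image
from h import *
import cv2
d=get_image("wrist");s=get_image("scene");t=get_image("top")
print(plane(d,257,178.5,54))
a=s["frame"][175:210,135:170,::-1];b=t["frame"][190:225,340:375,::-1]
cv2.imwrite("pics/d2.png",np.hstack([cv2.resize(a,(400,400),interpolation=2),cv2.resize(b,(400,400),interpolation=2)]))
E
python3 go.py 475.2 -303 17
```

```text
[ 474.28252925 -302.37709726   54.        ]
pos [ 474.9 -302.2  148.1] [-3.140e+00  1.000e-03  1.752e+00] w 10.1 F [-0.4  0.7  0.4] t 16.53
shift cm [-0.08  0.04 13.11] rv [-0.002  0.001  0.001]
```

View pics/d2.png

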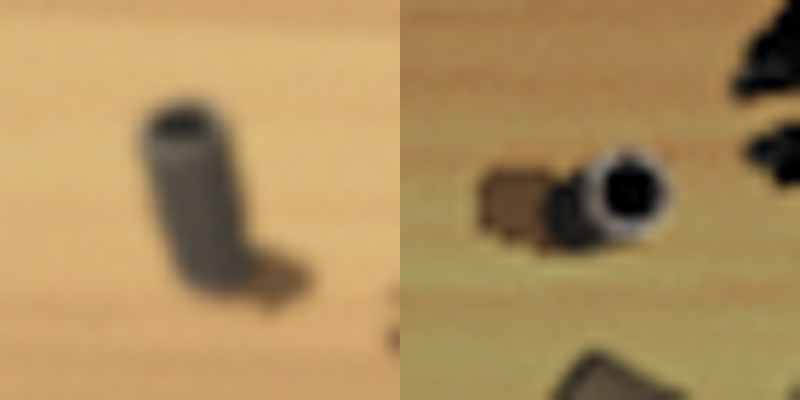

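>>> arm_command([
  {"rx": 0, "ry": 0, "rz": 0, "x": 0, "y": 0, "z": 0, "jaw": 5},
  {"rx": 0, "ry": 0, "rz": 0, "x": 0, "y": 0, "z": 0, "jaw": 5},
  {"rx": 0, "ry": 0, "rz": 0, "x": 0, "y": 0, "z": 0, "jaw": 5},
  {"rx": 0, "ry": 0, "rz": 0, "x": 0, "y": 0, "z": 0, "jaw": 5},
  {"rx": 0, "ry": 0, "rz": 0, "x": 0, "y": 0, "z": 0, "jaw": 5},
  {"rx": 0, "ry": 0, "rz": 0, "x": 0, "y": 0, "z": 0, "jaw": 5},
  {"rx": 0, "ry": 0, "rz": 0, "x": 0, "y": 0, "z": 0, "jaw": 5},
])

```text
clock: 17.12
eef_pos: [474.8, -302.2, 148.0]
tool_rot: [-3.14, 0.001, 1.752]
force: [-0.0, 0.3, -0.2]
width: 50.1
```

```bash
python3 go.py 474.8 -302.8 18
```

```text
pos [ 474.8 -302.2  148. ] [-3.140e+00  1.000e-03  1.752e+00] w 50.1 F [-0.   0.3 -0.2] t 17.12
shift cm [-6.0e-02  1.0e-02  1.3e+01] rv [-0.002  0.001  0.001]
```

>>> arm_command([
  {"rx": 0, "ry": 0, "rz": 0, "x": 0, "y": 0, "z": 4, "jaw": 5},
  {"rx": 0, "ry": 0, "rz": 0, "x": 0, "y": 0, "z": 8, "jaw": 5},
  {"rx": 0, "ry": 0, "rz": 0, "x": 0, "y": 0, "z": 11, "jaw": 5},
  {"rx": 0, "ry": 0, "rz": 0, "x": 0, "y": 0, "z": 13, "jaw": 5},
  {"rx": 0, "ry": 0, "rz": 0, "x": 0, "y": 0, "z": 13, "jaw": 5},
  {"rx": 0, "ry": 0, "rz": 0, "x": 0, "y": 0, "z": 13, "jaw": 5},
])

```text
clock: 17.62
eef_pos: [473.9, -302.1, 17.4]
tool_rot: [-3.138, -0.001, 1.752]
force: [0.1, 0.2, 0.6]
width: 49.7
```

>>> arm_command([
  {"rx": 0, "ry": 0, "rz": 0, "x": 0, "y": 0, "z": 0, "jaw": 1},
  {"rx": 0, "ry": 0, "rz": 0, "x": 0, "y": 0, "z": 0, "jaw": 1},
  {"rx": 0, "ry": 0, "rz": 0, "x": 0, "y": 0, "z": 0, "jaw": 1},
  {"rx": 0, "ry": 0, "rz": 0, "x": 0, "y": 0, "z": 0, "jaw": 1},
  {"rx": 0, "ry": 0, "rz": 0, "x": 0, "y": 0, "z": 0, "jaw": 1},
  {"rx": 0, "ry": 0, "rz": 0, "x": 0, "y": 0, "z": 0, "jaw": 1},
  {"rx": 0, "ry": 0, "rz": 0, "x": 0, "y": 0, "z": 0, "jaw": 1},
  {"rx": 0, "ry": 0, "rz": 0, "x": 0, "y": 0, "z": 0, "jaw": 1},
])

```text
clock: 18.28
eef_pos: [474.0, -304.1, 20.6]
tool_rot: [-3.14, 0.002, 1.751]
force: [-5.0, 0.5, 13.3]
width: 9.7
```

```bash
python3 - <<'E'
from cell import get_image
import cv2
d=get_image("wrist"); cv2.imwrite("pics/w13.png",d["frame"][:,:,::-1])
E
python3 go.py 625.5 164 155
```

```text
pos [ 474.  -304.    20.6] [-3.140e+00  2.000e-03  1.751e+00] w 10.0 F [-4.8 -0.4 13.9] t 18.33
shift cm [ 43.3   23.27 -13.59] rv [-0.002  0.002 -0.   ]
```

View pics/w13.png

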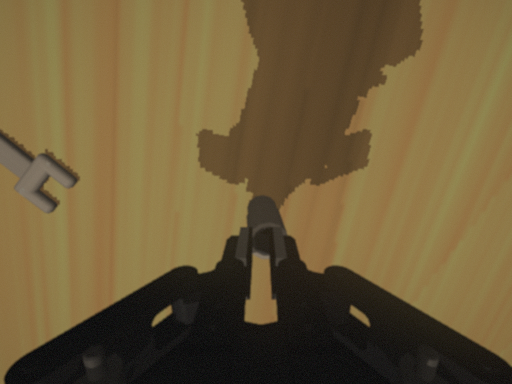

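```bash
python3 - <<'E'
from cell import get_image
import cv2, numpy as np
a=cv2.imread("pics/w13.png")[180:300,200:330]; a=cv2.resize(a,(390,360),interpolation=2)
s=get_image("scene")["frame"][130:230,100:210,::-1]; s=cv2.resize(s,(396,360),interpolation=2)
cv2.imwrite("pics/d3.png",np.hstack([cv2.convertScaleAbs(a,alpha=1.8),s]))
E
```

```text
(no output)
```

View pics/d3.png

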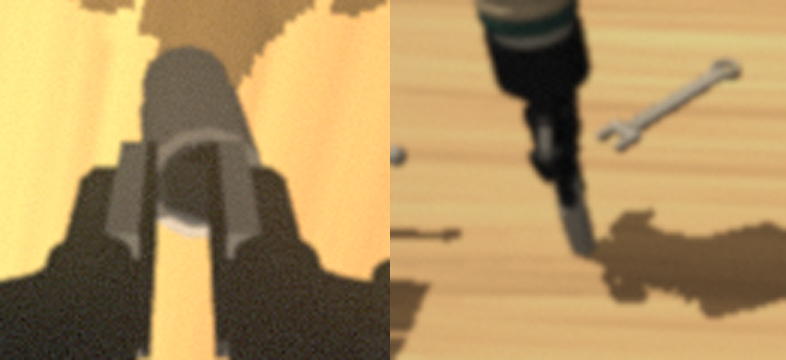

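```bash
python3 - <<'E'
from cell import get_image
from h import *
import cv2
s=get_image("scene");w=get_image("wrist");t=get_image("top")
for z in(0,20,30,40,54,60,80): 
  print(z,[np.round(proj(k,np.array([474.,-304,z])),1) for k in (s,w,t)], (np.array(w["R"])@[474,-304,z]+w["t"])[2].round())
f=s["frame"][150:220,120:190,::-1]; cv2.imwrite("pics/d4.png",cv2.resize(cv2.convertScaleAbs(f,alpha=1.6),(700,700),interpolation=2)[:600])
E
```

```text
0 [array([153.1, 198. ]), array([261.2, 208.1]), array([354.7, 208.9])] 210.0
20 [array([152. , 193.3]), array([261.2, 217.9]), array([356.4, 208.1])] 191.0
30 [array([151.4, 190.9]), array([261.2, 223.6]), array([357.3, 207.7])] 182.0
40 [array([150.9, 188.5]), array([261.3, 229.9]), array([358.1, 207.3])] 172.0
54 [array([150.1, 185. ]), array([261.3, 240. ]), array([359.4, 206.8])] 159.0
60 [array([149.7, 183.5]), array([261.3, 244.9]), array([359.9, 206.5])] 153.0
80 [array([148.6, 178.5]), array([261.4, 264.1]), array([361.7, 205.7])] 134.0
```

View pics/d4.png

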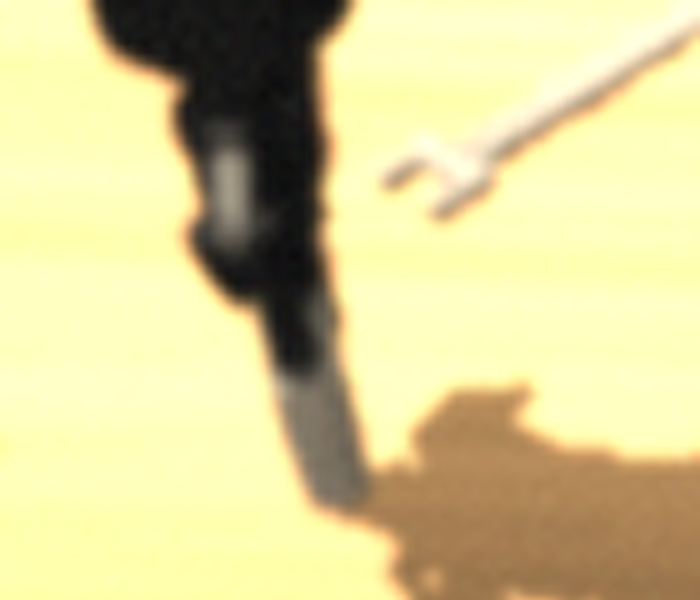

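The fingers aren't around d. The right pad covers its rim, the width equals the command (10) and there's a steady +13 N upward force, so the tips are resting on top of the mouth at about z = 54. The real tips sit well above the reported TCP, which also means the earlier sockets were held only near the top. Lift, open and look again, then grip lower.

>>> arm_command([
  {"rx": 0, "ry": 0, "rz": 0, "x": 0, "y": 0, "z": -2, "jaw": 1},
  {"rx": 0, "ry": 0, "rz": 0, "x": 0, "y": 0, "z": -4, "jaw": 1},
  {"rx": 0, "ry": 0, "rz": 0, "x": 0, "y": 0, "z": -8, "jaw": 5},
  {"rx": 0, "ry": 0, "rz": 0, "x": 0, "y": 0, "z": -8, "jaw": 5},
  {"rx": 0, "ry": 0, "rz": 0, "x": 0, "y": 0, "z": -8, "jaw": 5},
  {"rx": 0, "ry": 0, "rz": 0, "x": 0, "y": 0, "z": -8, "jaw": 5},
  {"rx": 0, "ry": 0, "rz": 0, "x": 0, "y": 0, "z": -8, "jaw": 5},
  {"rx": 0, "ry": 0, "rz": 0, "x": 0, "y": 0, "z": -8, "jaw": 5},
  {"rx": 0, "ry": 0, "rz": 0, "x": 0, "y": 0, "z": -8, "jaw": 5},
])

```text
clock: 19.28
eef_pos: [473.5, -303.4, 99.6]
tool_rot: [-3.138, 0.001, 1.751]
force: [1.0, -0.4, 0.3]
width: 50.4
```

```bash
python3 - <<'E'
from cell import get_image
from h import *
import cv2
d=get_image("wrist");cv2.imwrite("pics/w14.png",cv2.convertScaleAbs(d["frame"][:,:,::-1],alpha=1.5))
print(proj(d,np.array([474.2,-302.4,54])))
E
python3 go.py 474.6 -302.8 6
```

```text
(np.float64(262.166402273568), np.float64(197.21667015532708))
pos [ 473.6 -303.6   99.7] [-3.139e+00  1.000e-03  1.751e+00] w 50.2 F [0.2 0.6 0.2] t 19.33
shift cm [0.07 0.14 9.37] rv [-0.003  0.001 -0.   ]
```

View pics/w14.png

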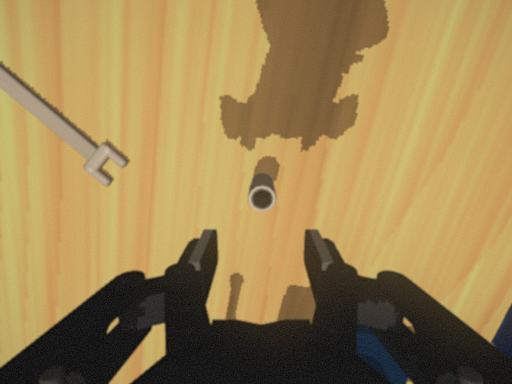

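Socket d still stands on its mark at (262,197). The tip gap of 89 px for 50 mm puts the tips about 40 mm above the reported TCP. Go down to TCP z ≈ 5 gently.

>>> arm_command([
  {"rx": 0, "ry": 0, "rz": 0, "x": 0.1, "y": 0.1, "z": 3, "jaw": 5},
  {"rx": 0, "ry": 0, "rz": 0, "x": 0.1, "y": 0.1, "z": 6, "jaw": 5},
  {"rx": 0, "ry": 0, "rz": 0, "x": 0.1, "y": 0.1, "z": 7.5, "jaw": 5},
  {"rx": 0, "ry": 0, "rz": 0, "x": 0.1, "y": 0.1, "z": 8.4, "jaw": 5},
  {"rx": 0, "ry": 0, "rz": 0, "x": 0.1, "y": 0.1, "z": 9, "jaw": 5},
  {"rx": 0, "ry": 0, "rz": 0, "x": 0.1, "y": 0.1, "z": 9.4, "jaw": 5},
  {"rx": 0, "ry": 0, "rz": 0, "x": 0.1, "y": 0.1, "z": 9.5, "jaw": 5},
  {"rx": 0, "ry": 0, "rz": 0, "x": 0.1, "y": 0.1, "z": 9.5, "jaw": 5},
])

```text
clock: 20.0
eef_pos: [474.5, -302.9, 5.2]
tool_rot: [-3.139, 0.002, 1.751]
force: [0.8, -0.3, 0.4]
width: 49.9
```

>>> arm_command([
  {"rx": 0, "ry": 0, "rz": 0, "x": 0, "y": 0, "z": 0, "jaw": 1.4},
  {"rx": 0, "ry": 0, "rz": 0, "x": 0, "y": 0, "z": 0, "jaw": 1.4},
  {"rx": 0, "ry": 0, "rz": 0, "x": 0, "y": 0, "z": 0, "jaw": 1.4},
  {"rx": 0, "ry": 0, "rz": 0, "x": 0, "y": 0, "z": 0, "jaw": 1.4},
  {"rx": 0, "ry": 0, "rz": 0, "x": 0, "y": 0, "z": 0, "jaw": 1.4},
  {"rx": 0, "ry": 0, "rz": 0, "x": 0, "y": 0, "z": 0, "jaw": 1.4},
  {"rx": 0, "ry": 0, "rz": 0, "x": 0, "y": 0, "z": 0, "jaw": 1.4},
  {"rx": 0, "ry": 0, "rz": 0, "x": 0, "y": 0, "z": 0, "jaw": 1.4},
])

```text
clock: 20.67
eef_pos: [475.2, -303.5, 6.3]
tool_rot: [-3.141, 0.003, 1.751]
force: [-0.7, 0.1, 6.9]
width: 22.1
```

```bash
python3 go.py 625.5 164 150
```

```text
pos [ 475.2 -303.5    6.3] [-3.141e+00  3.000e-03  1.751e+00] w 22.1 F [-0.7  0.1  6.9] t 20.67
shift cm [ 43.26  23.14 -14.53] rv [-0.001  0.003 -0.   ]
```

Held (width 22). Lift and check.

>>> arm_command([
  {"rx": 0, "ry": 0, "rz": 0, "x": 0, "y": 0, "z": 0, "jaw": 1.4},
  {"rx": 0, "ry": 0, "rz": 0, "x": 0, "y": 0, "z": -3, "jaw": 1.4},
  {"rx": 0, "ry": 0, "rz": 0, "x": 0, "y": 0, "z": -6, "jaw": 1.4},
  {"rx": 0, "ry": 0, "rz": 0, "x": 0, "y": 0, "z": -9, "jaw": 1.4},
  {"rx": 0, "ry": 0, "rz": 0, "x": 0, "y": 0, "z": -12, "jaw": 1.4},
  {"rx": 0, "ry": 0, "rz": 0, "x": 0, "y": 0, "z": -14, "jaw": 1.4},
  {"rx": 0, "ry": 0, "rz": 0, "x": 0, "y": 0, "z": -14, "jaw": 1.4},
])

```text
clock: 21.25
eef_pos: [477.7, -304.8, 150.7]
tool_rot: [3.136, 0.009, 1.751]
force: [0.7, -0.3, -0.6]
width: 21.9
```

```bash
python3 - <<'E'
from cell import get_image
from h import *
import cv2
d=get_image("wrist");cv2.imwrite("pics/w15.png",cv2.convertScaleAbs(d["frame"][:,:,::-1],alpha=1.5))
E
python3 go.py 625.5 164 146
```

```text
pos [ 476.6 -303.8  148.5] [3.139 0.006 1.751] w 21.9 F [-0.  -0.9 -2.6] t 21.3
shift cm [43.36 23.02  0.05] rv [ 0.003  0.006 -0.   ]
```

View pics/w15.png

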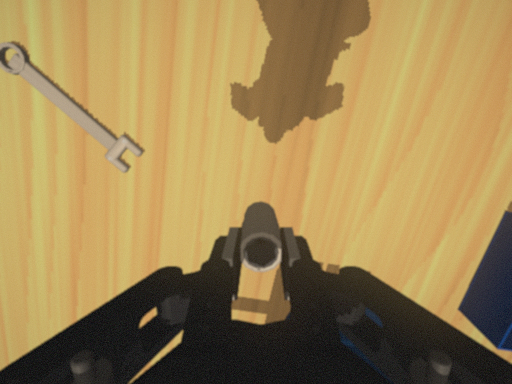

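Socket d is in hand and upright, with its mouth at (262,250). Carry it to the far bay in two legs.

>>> arm_command([
  {"rx": 0, "ry": 0, "rz": 0, "x": 3, "y": 1.6, "z": 0, "jaw": 1.4},
  {"rx": 0, "ry": 0, "rz": 0, "x": 6, "y": 3.2, "z": 0, "jaw": 1.4},
  {"rx": 0, "ry": 0, "rz": 0, "x": 9, "y": 4.8, "z": 0, "jaw": 1.4},
  {"rx": 0, "ry": 0, "rz": 0, "x": 12, "y": 6.4, "z": 0, "jaw": 1.4},
  {"rx": 0, "ry": 0, "rz": 0, "x": 15, "y": 8, "z": 0, "jaw": 1.4},
  {"rx": 0, "ry": 0, "rz": 0, "x": 18, "y": 9.6, "z": 0, "jaw": 1.4},
  {"rx": 0, "ry": 0, "rz": 0, "x": 21, "y": 11.2, "z": 0, "jaw": 1.4},
  {"rx": 0, "ry": 0, "rz": 0, "x": 24, "y": 12.8, "z": 0, "jaw": 1.4},
  {"rx": 0, "ry": 0, "rz": 0, "x": 26, "y": 13.8, "z": 0, "jaw": 1.4},
  {"rx": 0, "ry": 0, "rz": 0, "x": 27, "y": 14.3, "z": 0, "jaw": 1.4},
])

```text
clock: 22.13
eef_pos: [568.5, -7.5, 145.3]
tool_rot: [3.141, 0.004, 1.756]
force: [0.5, -0.3, -1.3]
width: 22.5
```

```bash
python3 go.py 625.5 164 146
```

```text
pos [568.5  -7.5 145.3] [3.141 0.004 1.756] w 22.5 F [ 0.5 -0.3 -1.3] t 22.13
shift cm [15.8   8.76 -0.12] rv [0.    0.004 0.005]
```

>>> arm_command([
  {"rx": 0, "ry": 0, "rz": 0, "x": 3, "y": 1.6, "z": 0, "jaw": 1.4},
  {"rx": 0, "ry": 0, "rz": 0, "x": 6, "y": 3.2, "z": 0, "jaw": 1.4},
  {"rx": 0, "ry": 0, "rz": 0, "x": 9, "y": 4.8, "z": 0, "jaw": 1.4},
  {"rx": 0, "ry": 0, "rz": 0, "x": 12, "y": 6.5, "z": 0, "jaw": 1.4},
  {"rx": 0, "ry": 0, "rz": 0, "x": 14.5, "y": 8, "z": 0, "jaw": 1.4},
  {"rx": 0, "ry": 0, "rz": 0, "x": 15.8, "y": 8.7, "z": 0, "jaw": 1.4},
  {"rx": 0, "ry": 0, "rz": 0, "x": 15.8, "y": 8.7, "z": 0, "jaw": 1.4},
  {"rx": 0, "ry": 0, "rz": 0, "x": 15.8, "y": 8.7, "z": 0, "jaw": 1.4},
])

```text
clock: 22.8
eef_pos: [624.0, 162.5, 143.6]
tool_rot: [-3.14, 0.005, 1.757]
force: [0.2, -0.6, -2.1]
width: 22.1
```

```bash
python3 - <<'E'
from cell import get_image
from h import *
import cv2
d=get_image("wrist");cv2.imwrite("pics/w16.png",cv2.convertScaleAbs(d["frame"][:,:,::-1],alpha=1.5))
E
python3 go.py 625.5 164 14
```

```text
pos [624.1 160.9 144. ] [-3.14   0.006  1.754] w 21.9 F [-0.1 -0.2 -1.2] t 22.85
shift cm [ 0.35  0.21 13.  ] rv [-0.002  0.006  0.003]
```

View pics/w16.png

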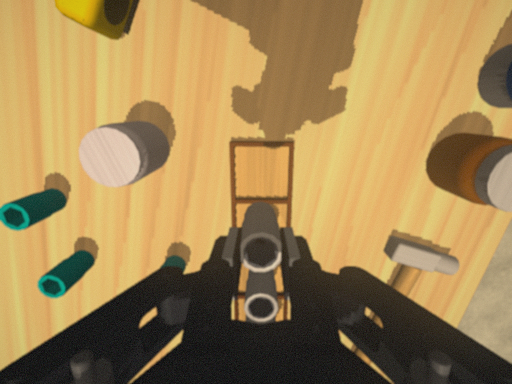

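Socket d is over the far bay (bay rows 142–200, centre about 171). Lower.

>>> arm_command([
  {"rx": 0, "ry": 0, "rz": 0, "x": 0.3, "y": 0.1, "z": 3, "jaw": 1.4},
  {"rx": 0, "ry": 0, "rz": 0, "x": 0.3, "y": 0.1, "z": 6, "jaw": 1.4},
  {"rx": 0, "ry": 0, "rz": 0, "x": 0.3, "y": 0.1, "z": 9, "jaw": 1.4},
  {"rx": 0, "ry": 0, "rz": 0, "x": 0.3, "y": 0.1, "z": 11, "jaw": 1.4},
  {"rx": 0, "ry": 0, "rz": 0, "x": 0.3, "y": 0.1, "z": 12.2, "jaw": 1.4},
  {"rx": 0, "ry": 0, "rz": 0, "x": 0.3, "y": 0.1, "z": 12.8, "jaw": 1.4},
  {"rx": 0, "ry": 0, "rz": 0, "x": 0.3, "y": 0.1, "z": 13, "jaw": 1.4},
  {"rx": 0, "ry": 0, "rz": 0, "x": 0.3, "y": 0.1, "z": 13, "jaw": 1.4},
])

```text
clock: 23.52
eef_pos: [625.2, 162.3, 14.7]
tool_rot: [-3.141, 0.006, 1.753]
force: [0.7, -0.9, -0.6]
width: 22.1
```

```bash
python3 go.py 625.5 164 12.5
```

```text
pos [625.2 162.3  14.7] [-3.141  0.006  1.753] w 22.1 F [ 0.7 -0.9 -0.6] t 23.52
shift cm [0.16 0.07 0.22] rv [-0.001  0.006  0.002]
```

>>> arm_command([
  {"rx": 0, "ry": 0, "rz": 0, "x": 0, "y": 0, "z": 0.2, "jaw": 1.4},
  {"rx": 0, "ry": 0, "rz": 0, "x": 0, "y": 0, "z": 0.2, "jaw": 1.4},
  {"rx": 0, "ry": 0, "rz": 0, "x": 0, "y": 0, "z": 0.2, "jaw": 4.5},
  {"rx": 0, "ry": 0, "rz": 0, "x": 0, "y": 0, "z": 0.2, "jaw": 4.5},
  {"rx": 0, "ry": 0, "rz": 0, "x": 0, "y": 0, "z": 0.2, "jaw": 4.5},
  {"rx": 0, "ry": 0, "rz": 0, "x": 0, "y": 0, "z": 0.2, "jaw": 4.5},
  {"rx": 0, "ry": 0, "rz": 0, "x": 0, "y": 0, "z": -3, "jaw": 5},
  {"rx": 0, "ry": 0, "rz": 0, "x": 0, "y": 0, "z": -7, "jaw": 5},
  {"rx": 0, "ry": 0, "rz": 0, "x": 0, "y": 0, "z": -11, "jaw": 5},
  {"rx": 0, "ry": 0, "rz": 0, "x": 0, "y": 0, "z": -15, "jaw": 5},
])

```text
clock: 24.35
eef_pos: [624.7, 163.1, 166.3]
tool_rot: [-3.14, 0.007, 1.753]
force: [1.4, 0.1, -0.2]
width: 49.7
```

>>> arm_command([
  {"rx": 0, "ry": 0, "rz": 0, "x": 0, "y": -4, "z": -4, "jaw": 5},
  {"rx": 0, "ry": 0, "rz": 0, "x": 0, "y": -8, "z": -6, "jaw": 5},
  {"rx": 0, "ry": 0, "rz": 0, "x": 0, "y": -12, "z": -6, "jaw": 5},
  {"rx": 0, "ry": 0, "rz": 0, "x": 0, "y": -15, "z": -6, "jaw": 5},
  {"rx": 0, "ry": 0, "rz": 0, "x": 0, "y": -15, "z": -6, "jaw": 5},
  {"rx": 0, "ry": 0, "rz": 0, "x": 0, "y": -15, "z": -6, "jaw": 5},
])

```text
clock: 24.85
eef_pos: [474.5, 136.1, 227.1]
tool_rot: [-3.139, 0.005, 1.753]
force: [0.3, 0.1, 0.0]
width: 49.8
```

```bash
python3 - <<'E'
from cell import get_image,ctrl
import cv2
f=get_image("top")["frame"][:,:,::-1]
cv2.imwrite("pics/tf.png",cv2.resize(f[130:250,150:350],None,fx=4,fy=4,interpolation=2))
f=get_image("scene")["frame"][:,:,::-1]
cv2.imwrite("pics/sf.png",cv2.resize(f[160:270,190:390],None,fx=4,fy=4,interpolation=2))
s=ctrl.read_state();print(s["eef_pos"],s["force"],s["clock"],abs(s["qd"]).max())
E
```

```text
[478.45407244 136.87119979 227.11875917] [0.9571723  0.117113   0.69606152] 24.95 0.03214693592613055
```

View pics/tf.png

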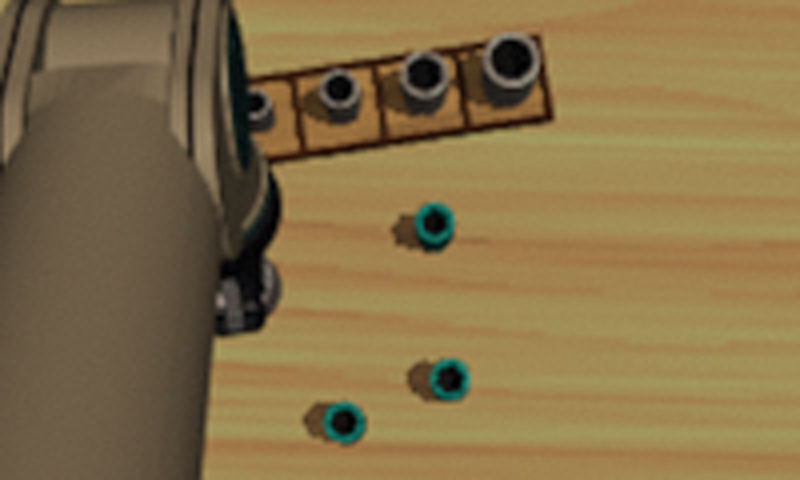

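View pics/sf.png

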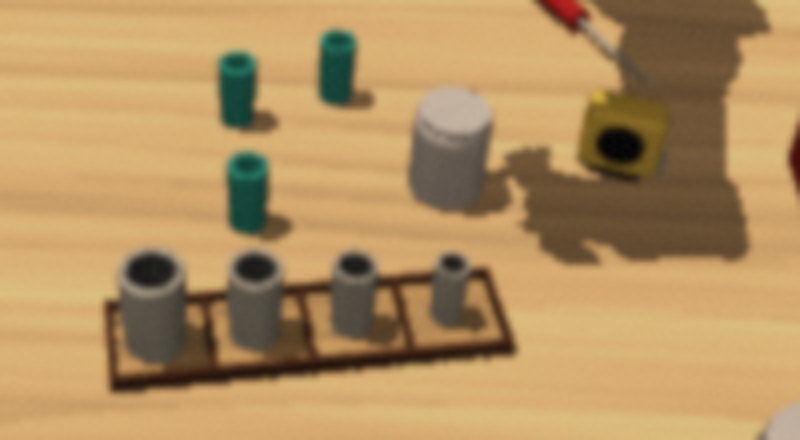

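Both views show all four sockets standing in order a, b, c, d from the vice end. One numeric check in the rack frame, then hand in.

```bash
python3 - <<'E'
from cell import get_image,ctrl
from h import *
T=get_image("top");S=get_image("scene")
tt=lambda p:((p[0]+.5)/4-.5+150,(p[1]+.5)/4-.5+130)
ss=lambda p:((p[0]+.5)/4-.5+190,(p[1]+.5)/4-.5+160)
c=np.array([643,62]);R=np.array([[np.cos(.18),np.sin(.18)],[-np.sin(.18),np.cos(.18)]])
for n,q,p,z in[("a",(151,267),(511,61),78),("b",(256,265),(424,75),72),("c",(356,263),(340,89),66),("d",(453,262),None,60)]:
    print(n,(R@(plane(S,*ss(q),z)[:2]-c)).round(1),(R@(plane(T,*tt(p),z)[:2]-c)).round(1) if p else "")
    if p: print("  triangulated height",tri(T,tt(p),S,ss(q))[0][2].round(1),"want",z)
print("tin",plane(S,*ss((453,112)),80), "start S 486.9,167")
ctrl.finish_job()
E
```

```text
a [  -2.4 -104.7] [  -1.1 -106.2]
  triangulated height 79.1 want 78
b [ -1.8 -34.4] [ -0.2 -36.9]
  triangulated height 73.5 want 72
c [-1.5 34.1] [ 0.4 30.6]
  triangulated height 67.9 want 66
d [ -0.3 101.9] 
tin [486.89536979 167.71456054  80.        ] start S 486.9,167
the job is handed in; nothing more can be done
```

All four sockets now stand upright, open end up, in the rack: a in the bay nearest the vice, then b, c and d. Everything has been let go and the job is handed in, at about 25 s on the robot's clock.

**Last checks:**
- **Position:** all four are within about 4 mm of their bay centres, against a limit of 22 mm. I checked a, b and c in two views. Socket d was checked in the scene view only, because the arm hid it in the top view.
- **Height:** the measured rim heights of a, b and c came out 1–2 mm above what standing on the bay floor would give. That is within the accuracy of the measurement.
- **Other items:** the tin was within 1 mm of where it started. The tape and the turquoise look-alikes were not touched, but I checked those only by eye.

**What went wrong on the way:** the first two grips on d failed because the fingertips sit about 35 mm above the reported tool point. The fingers closed on top of its mouth, with about 13 N on the tool. It did not move, and the third grip, taken lower, held. Sockets a, b and c were probably gripped only near their tops, and the width reading was 3–5 mm below the true diameter on every socket.

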